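# Pack a slide box in a clip-lid transport carrier and lock it

## Task

Pack the microscope slide box for transport: lay it flat in the blue carrier between the locating blocks and let go of it, then set the white cover on (do not drop it) with its boss over the carrier's lug and press it straight down until both orange clip arms snap under the carrier's rim. Finally take the red-headed lock pin from its grey block and push it fully home through the holes of the cover and the carrier; leave the other things on the bench where they stand.

Things in the scene. Friction and masses are not known exactly. Their poses are not given: they have to be found in the camera images.
- carrier: Blue base fixed to the bench. Plate 100 (x) x 140 (y) x 8 mm, top (deck) 26 mm above the bench, overhanging a black foot by 8 mm on both long sides: the rim (underside 18 mm up) that the clips snap under. Deck with nest blocks and four cone-topped steel posts (14 mm wide, 13 high, at x +-33, y +-57 mm) that guide the cover. Lug with hole at +y. Origin on the bench below the nest's centre.
- carrier_deck (a point): Nest centre on the deck, 26 mm above the bench, axes of the carrier. The nested slide box (length along y) and the seated cover have their origins here. Nest: side blocks 12 mm high, inner faces at x = +-29 mm, y = +-25 to +-44 mm (middle of the long sides open for fingers); end blocks with inner faces at y = +-53 mm.
- carrier_hole (a point): Top centre of the lug's hole (13.5 mm wide, 8 mm deep, open below) at x = 0, y = +82 mm of the carrier, deck height; the axes are the carrier's.
- slide_box: Microscope slide box, dark with a pale sleeve, 54 (x) x 100 (y) x 21 mm, closed, about 0.12 kg, lying flat. Origin at the centre of its underside, y along its length. Either way round will do.
- cover: White hood 88 (x) x 136 (y) x 31 mm, open below (inside 82 x 130, 1 mm play round the posts), 0.24 kg, black handle on top, boss with hole at +y. An orange clip arm 60 mm wide on each long side, outer faces 110 mm apart, reaches 22 mm below the hood (on the bench it stands on them). Origin: centre of the hood's lower edge; clipped on, it is at carrier_deck, axes as the carrier's.
- cover_handle (a point): Top centre of the black handle, 61 mm above the cover's origin. The bar is 16 mm wide (x), 84 mm long (y), 18 mm high; 12 mm free under it, hood top 30 mm below this point.
- cover_hole (a point): Centre of the hole's mouth on top of the cover's boss: x = 0, y = +82, z = +24 mm of the cover. Hole 13.5 mm wide, right through the boss.
- clip_near (a joint): Sprung clip arm on the cover's -x side: 0 when relaxed (also when snapped home), about 0.09 rad while its hook rides over the rim. The hook has a sloping lead-in and juts about 2.5 mm under the rim. Snapping both arms takes roughly 6 to 15 N straight down over the last 20 mm.
- clip_far (a joint): The same on the cover's +x side.
- lock_pin: Lock pin, upright in the parking block: steel shaft 10 mm wide, 42 mm long, tapered tip; red collar 24 mm wide, 4 mm thick; above it a round red head 20 mm wide, 26 mm high; 72 mm in all, about 0.06 kg. Origin at the tip, z up along the shaft. Fully home, the collar rests on the boss and the tip is 8 mm above the bench.
- pin_shoulder (a point): On the pin's axis at the underside of the red collar, 42 mm above the tip. Top of the head 30 mm above this point.
- pin_dock: Grey parking block fixed to the bench, 56 x 56 x 46 mm high, with a 13.5 mm through hole in which the pin stands. Origin at the centre of its underside.
- white_bottle: White bottle 41 mm wide, 118 mm high, a bystander. Origin at the underside.
- tape_roll: Roll of tan tape 84 mm wide, 19 mm high, a bystander.
Not all that is in view belongs to the job. Of the things that look like the slide_box, the larger one is meant.

How it is judged:
By the outcome, as a careful person would: the job done as asked, in the order asked, and still so for the second after the job is handed in, with the robot touching nothing.
It also fails if it takes over 72 s, if anything falls off the work surface, if the arm or the gripper's body presses on something with over 40 N, if the wrist force passes 120 N, or if a joint passes its speed limit or range.

## Robot

A 7-joint arm with a two-finger parallel gripper is mounted at the origin on a cart in front of the work surface, level with it; the furniture and walls round the work are solid. World frame = base frame: x ahead of the robot, y to its left, z up, the work surface at z = 0. Lengths are in mm, angles in rad, forces in N, time in s.
With the tool pointing down it reaches from about 350 to 775 mm from the base axis. Payload 3.1 kg.
Tool frame: the origin (TCP) lies midway between the tips of the shut fingers; the grasp point (between the pads) lies 19 mm behind it; z points along the fingers, y is the line along which they close (so a half turn about z gives the same grasp; the last joint's range is limited). The gripper opens to 85 mm and grips with 20 to 120 N. Pads are 22 mm wide; open, the fingers measure 114 mm over their backs; the gripper's body (76 mm by 85 mm) begins 54 mm behind the grasp point. The pads swing forward as they close: fully open they stand 13 mm farther back than shut.
Start: joints at [1.203, 0.311, 0.014, 1.512, -0.004, 1.319, -0.027], TCP at [176.069, -521.074, 201.304] pointing down, gripper open.
Joint ranges: [-2.7, 2.7], [-0.3, 1.91], [-1.27, 1.3], [0.12, 2.57], [-1.44, 4.58], [0.2, 2.03], [-3.05, 3.05]. Speed limits (rad/s): [2.79, 2.79, 3.14, 3.14, 3.14, 3.14, 3.14].

## Interface

Orientations are given as a rotation vector (axis times angle).
In Python, from bench import * gives the robot as it stands. The module is installed in compiled form; this text tells all that it offers.
- The arm moves only by the tool play_rows, never from a script. Its argument "targets" is a list of rows, each an object of numbers: "tx", "ty", "tz": the shift along the tool's x, y, z in mm; "ax", "ay", "az": the turn, a rotation vector about the tool's x, y, z in rad; "gripper": the closure in counts, from 0 (fully open) to 255 (shut). A call has 1 to 8 rows; each row shifts and turns the commanded pose from where the row before left it, along the tool's axes as they then stand; what a row does not reach is not made up. A row lasts 1/8 s, in which the tool goes at most 62.5 mm and 10.7 degrees, less where a joint would pass 70% of its speed; a pose out of reach is approached as far as the arm can. A call with a gripper value outside its range is refused whole. The fingers move at their own pace and stop on an object; the grip force is fixed at half the most. Time passes only in rows, so rows that do not move let the fingers close. It gives the time, the measured TCP pose, the force, the opening and the grip force at its end, in the units of the state.
- sense(): the state, without advancing time (a new reading comes with each control period).
- get_image(name): name is "side" or "top" or "wrist"; returns the picture (420x560x3 uint8, blue, green, red); there is no depth.
- get_calibration(name): a dict with "camera_matrix" (3x3 intrinsics, pixels), "pose" (4x4, takes a point from camera to world coordinates). Camera axes: x right, y down, z forward; pixel columns grow to the right and rows downward; lengths in mm; the calibration is good to about 2 mm. A picture is of the moment at which its call begins: read the wrist's pose just before it. get_calibration takes no time and is no camera call; for the wrist camera it gives the pose at the moment of the call.
- hand_in(): hands the job in; it is judged then, once.
Trained networks look in the newest picture that a camera, given by its name, has taken for a name from the list of things; names that differ only in an ending like _2 or _b are one class to them, and where a whole thing is asked for, a point or a joint stands for the part that bears it (a point fixed in the world has none). Each returns a list of dicts, best first, with "p" (0 to 1); they miss things now and then, are a little off and sometimes report something else, mostly with a low value. They report only what shows in the picture. A call takes as long as a camera call. They do not tell look-alikes from the thing itself.
- outline_of(camera, name): "region" (420x560 bool, what is visible of it) and "xy" ([column, row] in pixels, amid what is visible of it).
The state is a dict: "time_s": time; "joint_positions": joint angles; "qvel": joint speeds; "joint_torque": joint torques, N m; "eef_pos": TCP position; "eef_rot": TCP orientation; "contact_force": force on the tool from outside, world axes, zero at the start; "moment": the same for the moment, N m; "width": finger opening in mm; "grasp_force": force on a finger pad.
Only numpy, scipy, OpenCV 4.12 (cv2) and the standard library are available. Lean on these libraries where they do the work, as an engineer would, in place of code of your own. Each camera call takes 0.05 s, during which the arm holds its last target. There are 200 camera calls.

## Working session

There is one attempt and no reset: what is moved stays moved. The work goes in short steps, Python scripts to look and compute and a tool call to move; the robot and the scene stay as the last step left them, time stands still between calls to the robot, and variables do not carry over. Pictures are saved under pics/ and viewed, at most 10 in all, crops included, and the job is handed in when it is done.

Besides the shell and the picture viewer there is one more tool, called by a JSON object that holds its "method" and its "body", one argument or row to a line. play_rows: Moves the arm, as the interface text tells. Its arguments: {"type":"object","properties":{"targets":{"type":"array","items":{"type":"object","properties":{"tx":{"type":"number"},"ty":{"type":"number"},"tz":{"type":"number"},"ax":{"type":"number"},"ay":{"type":"number"},"az":{"type":"number"},"gripper":{"type":"number"}}}}},"required":["targets"]}

```bash
mkdir -p pics; cat > h.py <<'E'
from bench import *
import numpy as np, cv2
from scipy.spatial.transform import Rotation as R
def ray(cam,px,z,cal=None):
    c=cal or get_calibration(cam);K=np.array(c["camera_matrix"]);T=np.array(c["pose"])
    d=T[:3,:3]@np.linalg.inv(K)@np.array([px[0],px[1],1.]);o=T[:3,3]
    return o+d*(z-o[2])/d[2]
def proj(cam,P,cal=None):
    c=cal or get_calibration(cam);K=np.array(c["camera_matrix"]);T=np.linalg.inv(np.array(c["pose"]))
    P=np.atleast_2d(P)@T[:3,:3].T+T[:3,3];q=P@K.T;return q[:,:2]/q[:,2:]
E
python3 - <<'E'
from h import *
s=sense();print({k:np.round(v,3).tolist() for k,v in s.items()})
a=get_image("top");b=get_image("side")
cv2.imwrite("pics/top.png",a);cv2.imwrite("pics/side.png",b)
for c in("top","side"):
    print(c,np.round(get_calibration(c)["pose"],3).tolist(),np.round(get_calibration(c)["camera_matrix"],1).tolist())
    for n in("carrier","slide_box","cover","cover_handle","lock_pin","pin_dock","white_bottle","tape_roll"):
        for r in outline_of(c,n):
            m=r["region"].astype(np.uint8);pts=cv2.findNonZero(m)
            print(c,n,round(r["p"],2),np.round(r["xy"]),m.sum(),np.round(cv2.boxPoints(cv2.minAreaRect(pts))).tolist())
E
```

```text
{'time_s': 0.0, 'joint_positions': [1.203, 0.312, 0.014, 1.513, -0.004, 1.319, -0.027], 'qvel': [-0.0, 0.0, 0.0, 0.002, 0.001, 0.001, -0.0], 'joint_torque': [-0.0, -37.991, 0.146, -23.059, 0.012, 0.013, -0.0], 'eef_pos': [175.787, -520.304, 200.194], 'eef_rot': [-3.098, -0.509, 0.001], 'contact_force': [0.335, -0.28, 0.635], 'moment': [-0.001, 0.009, 0.006], 'grasp_force': 0.0, 'width': 85.39}
top [[0.019, -0.982, 0.188, 337.089], [-1.0, -0.021, -0.011, 60.727], [0.015, -0.187, -0.982, 1157.078], [0.0, 0.0, 0.0, 1.0]] [[517.8, 0.0, 273.5], [0.0, 517.8, 210.7], [0.0, 0.0, 1.0]]
top carrier 0.72 [186. 212.] 3076 [[141.0, 197.0], [219.0, 187.0], [225.0, 232.0], [147.0, 242.0]]
top slide_box 0.94 [371. 223.] 623 [[352.0, 218.0], [366.0, 205.0], [390.0, 229.0], [376.0, 242.0]]
top slide_box 0.76 [385. 274.] 1141 [[363.0, 280.0], [369.0, 256.0], [415.0, 268.0], [409.0, 292.0]]
top cover_handle 0.68 [289. 263.] 3182 [[241.0, 276.0], [254.0, 225.0], [330.0, 244.0], [317.0, 295.0]]
top pin_dock 0.84 [324. 198.] 625 [[309.0, 207.0], [316.0, 179.0], [341.0, 185.0], [334.0, 213.0]]
top white_bot
[... 691 characters left out ...]
.92 [235. 242.] 1758 [[203.0, 258.0], [210.0, 216.0], [261.0, 225.0], [254.0, 267.0]]
side cover_handle 0.92 [233. 242.] 1705 [[203.0, 258.0], [209.0, 216.0], [260.0, 223.0], [254.0, 265.0]]
side lock_pin 0.24 [279. 206.] 924 [[266.0, 195.0], [300.0, 193.0], [302.0, 224.0], [268.0, 226.0]]
side pin_dock 0.95 [293. 267.] 722 [[272.0, 280.0], [275.0, 250.0], [304.0, 253.0], [302.0, 283.0]]
side white_bottle 0.73 [336. 187.] 427 [[327.0, 207.0], [330.0, 170.0], [343.0, 172.0], [339.0, 208.0]]
side white_bottle 0.46 [202. 306.] 1116 [[176.0, 317.0], [205.0, 278.0], [227.0, 294.0], [198.0, 333.0]]
side tape_roll 0.47 [352. 221.] 174 [[331.0, 213.0], [358.0, 213.0], [358.0, 226.0], [331.0, 226.0]]
```

```bash
python3 - <<'E'
import cv2
a=cv2.imread("pics/top.png");cv2.imwrite("pics/topc.png",cv2.resize(a[95:315,130:430],(800,587),interpolation=cv2.INTER_CUBIC))
E
```

```text
(no output)
```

View pics/topc.png

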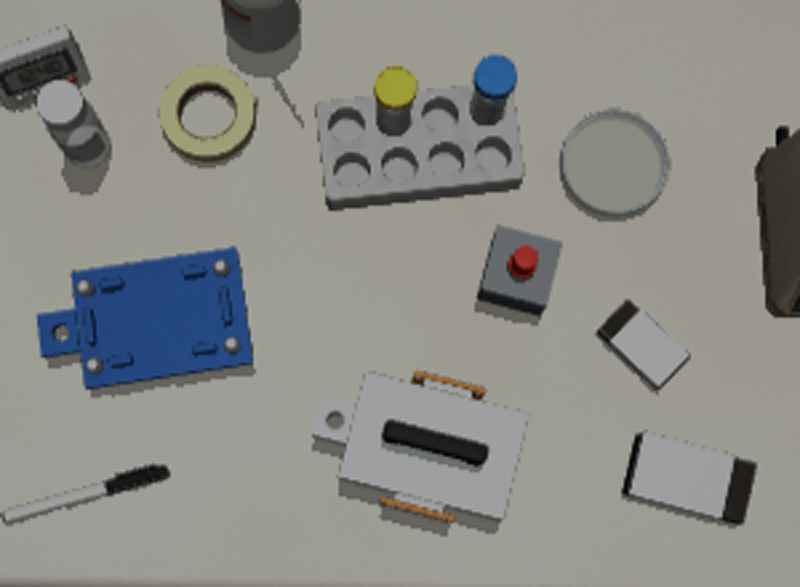

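View pics/side.png

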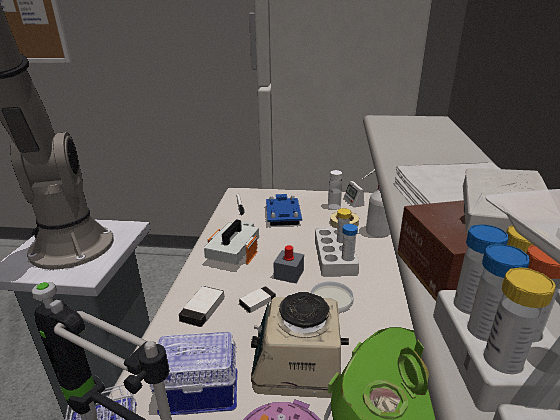

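The top crop (scale 2.667, offset 130,95) shows the carrier at the left, with its lug at crop (60,333) and posts at (86,285), (221,266), (232,344), (94,365). The cover's boss is at (335,420), its handle runs (387,430)–(486,452), the pin head is at (524,256), and the larger slide box is centred at (690,478). The side view confirms the layout.

```bash
python3 - <<'E'
from h import *
def w(p,z): return ray("top",(130+p[0]*300/800,95+p[1]*220/587),z)
P=[w(p,39) for p in((86,285),(221,266),(232,344),(94,365))]
c=np.mean(P,0);yv=(P[0]+P[3]-P[1]-P[2]);print("carrier",c,"yaw",np.degrees(np.arctan2(-yv[0],yv[1])),np.linalg.norm(P[0]-P[1]),np.linalg.norm(P[0]-P[3]),"hole",w((60,333),26))
a,b=w((385,430),83),w((488,455),83);v=a-b;print("cover",(a+b)/2,np.linalg.norm(v),np.degrees(np.arctan2(-v[0],v[1])),"boss",w((335,420),46))
B=[w(p,21) for p in((645,433),(755,462),(742,522),(627,495))];v=B[0]-B[1];print("box",np.mean(B,0),np.linalg.norm(v),np.linalg.norm(B[0]-B[3]),np.degrees(np.arctan2(-v[0],v[1])))
print("pin",w((525,254),76)); D=[w(p,46) for p in((497,227),(561,241),(546,303),(482,290))];v=D[0]-D[1];print("dock",np.mean(D,0),np.degrees(np.arctan2(-v[0],v[1])))
c=get_calibration("wrist");T=np.array(c["pose"]);s=sense();Rt=R.from_rotvec(s["eef_rot"]).as_matrix()
print("cam in tool",np.round(Rt.T@(T[:3,3]-s["eef_pos"]),1),np.round(Rt.T@T[:3,:3],3).tolist(),np.round(c["camera_matrix"],0).tolist());print(np.round(Rt,3))
E
```

```text
carrier [541.5677531  232.21883105  39.        ] yaw 9.742721910696847 111.96386531783544 67.19272188620485 hole [526.87344975 314.7285751   26.        ]
cover [437.18659854   4.74137446  83.        ] 82.34664641149975 -12.50723879946769 boss [457.11825768  84.85772797  46.        ]
box [ 418.13515642 -208.96501089   21.        ] 93.0863574543925 53.44316362609609 -13.72390255877456
pin [590.72010098 -65.19357279  76.        ]
dock [588.29337465 -65.7991258   46.        ] -11.445198589676048
cam in tool [  83.9    0.8 -172.7] [[0.001, -0.945, -0.327], [1.0, 0.001, 0.0], [-0.0, -0.327, 0.945]] [[353.0, 0.0, 280.0], [0.0, 353.0, 208.0], [0.0, 0.0, 1.0]]
[[ 0.947  0.32   0.   ]
 [ 0.32  -0.947 -0.   ]
 [ 0.     0.    -1.   ]]
```

```bash
cat >> h.py <<'E'
def Rd(A):
    A=np.radians(A);x=np.array([np.cos(A),np.sin(A),0]);z=np.array([0,0,-1.]);return np.c_[x,np.cross(z,x),z]
def plan(pos,A,n=None,start=None):
    s=sense();p=np.array(s["eef_pos"]);Q=R.from_rotvec(s["eef_rot"])
    if start is not None: p,Q=np.array(start[0],float),R.from_matrix(Rd(start[1]))
    D=(Q.inv()*R.from_matrix(Rd(A))).as_rotvec();d=np.array(pos)-p
    n=n or int(np.ceil(max(np.linalg.norm(d)/60,np.linalg.norm(D)/.18,1)))
    print("now",p.round(1),"A",np.degrees(np.arctan2(*Q.as_matrix()[1::-1,0])).round(2),"F",np.round(s["contact_force"],1),"w",round(s["width"],1),"t",s["time_s"])
    for i in range(n):
        print(i,"t",np.round(Q.as_matrix().T@(d/n),1),"a",np.round(D/n,4)); Q=Q*R.from_rotvec(D/n)
E
python3 - <<'E'
from h import *
plan([418,-209,240],76.3)
E
```

```text
now [ 176.1 -521.1  201.3] A 18.67 F [ 0.4 -0.  -0.7] w 85.6 t 0.9
0 t [ 47.  -31.2  -5.5] a [ 0.      0.     -0.1437]
1 t [ 51.  -24.1  -5.5] a [ 0.      0.     -0.1437]
2 t [ 53.9 -16.6  -5.5] a [ 0.      0.     -0.1437]
3 t [55.7 -8.7 -5.5] a [ 0.      0.     -0.1437]
4 t [56.4 -0.6 -5.5] a [ 0.      0.     -0.1437]
5 t [55.9  7.5 -5.5] a [ 0.      0.     -0.1437]
6 t [54.3 15.4 -5.5] a [ 0.      0.     -0.1437]
```

{"method": "play_rows", "body": {
  "targets": [
    {"tx": 47, "ty": -31.2, "tz": -5.5, "az": -0.144},
    {"tx": 51, "ty": -24.1, "tz": -5.5, "az": -0.144},
    {"tx": 53.9, "ty": -16.6, "tz": -5.5, "az": -0.144},
    {"tx": 55.7, "ty": -8.7, "tz": -5.5, "az": -0.144},
    {"tx": 56.4, "ty": -0.6, "tz": -5.5, "az": -0.144},
    {"tx": 55.9, "ty": 7.5, "tz": -5.5, "az": -0.144},
    {"tx": 54.3, "ty": 15.4, "tz": -5.5, "az": -0.144},
    {"tx": 0}
  ]
}}

```text
$.targets[0]: bad value
```

```bash
python3 - <<'E'
from h import *
cal=get_calibration("wrist");a=get_image("wrist");cv2.imwrite("pics/w1.png",a)
for r in outline_of("wrist","slide_box"):
    m=r["region"].astype(np.uint8);print(r["p"],m.sum(),cv2.boxPoints(cv2.minAreaRect(cv2.findNonZero(m))).round().tolist())
    c=max(cv2.findContours(m,0,2)[0],key=len);P=np.array([ray("wrist",q[0],21,cal)[:2] for q in c],np.float32)
    print(cv2.minAreaRect(P))
plan([418,-209,20],76.3)
E
```

```text
now [ 176.1 -521.1  201.3] A 18.67 F [ 0.4 -0.2  0.1] w 85.3 t 1.0
0 t [ 41.1 -27.3  22.7] a [ 0.      0.     -0.1257]
1 t [ 44.2 -21.9  22.7] a [ 0.      0.     -0.1257]
2 t [ 46.6 -16.2  22.7] a [ 0.      0.     -0.1257]
3 t [ 48.3 -10.2  22.7] a [ 0.      0.     -0.1257]
4 t [49.2 -4.1 22.7] a [ 0.      0.     -0.1257]
5 t [49.3  2.1 22.7] a [ 0.      0.     -0.1257]
6 t [48.7  8.3 22.7] a [ 0.      0.     -0.1257]
7 t [47.2 14.3 22.7] a [ 0.      0.     -0.1257]
```

View pics/w1.png

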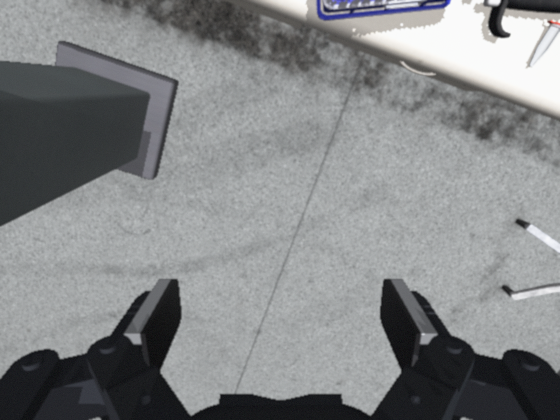

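The move was refused, probably because every row needs all seven keys. So the picture shows only the floor, with the finger tips at about (165,290) and (395,290).

{"method": "play_rows", "body": {
  "targets": [
    {"tx": 47, "ty": -31.2, "tz": -5.5, "ax": 0, "ay": 0, "az": -0.144, "gripper": 0},
    {"tx": 51, "ty": -24.1, "tz": -5.5, "ax": 0, "ay": 0, "az": -0.144, "gripper": 0},
    {"tx": 53.9, "ty": -16.6, "tz": -5.5, "ax": 0, "ay": 0, "az": -0.144, "gripper": 0},
    {"tx": 55.7, "ty": -8.7, "tz": -5.5, "ax": 0, "ay": 0, "az": -0.144, "gripper": 0},
    {"tx": 56.4, "ty": -0.6, "tz": -5.5, "ax": 0, "ay": 0, "az": -0.144, "gripper": 0},
    {"tx": 55.9, "ty": 7.5, "tz": -5.5, "ax": 0, "ay": 0, "az": -0.144, "gripper": 0},
    {"tx": 54.3, "ty": 15.4, "tz": -5.5, "ax": 0, "ay": 0, "az": -0.144, "gripper": 0},
    {"tx": 0, "ty": 0, "tz": 0, "ax": 0, "ay": 0, "az": 0, "gripper": 0}
  ]
}}

```text
time_s: 2.0
eef_pos: [421.1, -203.2, 240.7]
eef_rot: [2.457, 1.957, 0.006]
contact_force: [-0.8, 0.2, -0.3]
width: 85.3
grasp_force: 0.0
```

```bash
cat >> h.py <<'E'
def look(name,z,save,pl=True):
    cal=get_calibration("wrist");a=get_image("wrist");cv2.imwrite(save,a)
    for r in outline_of("wrist",name):
        m=r["region"].astype(np.uint8);c=max(cv2.findContours(m,0,2)[0],key=len)
        P=np.array([ray("wrist",q[0],z,cal)[:2] for q in c],np.float32)
        print(name,round(r["p"],2),np.round(r["xy"]),m.sum(),cv2.minAreaRect(P))
    return cal,a
E
python3 - <<'E'
from h import *
look("slide_box",21,"pics/w2.png")
plan([418,-209,20],76.3)
E
```

```text
slide_box 0.77 [370. 116.] 2472 ((530.7288818359375, -171.79420471191406), (70.9068832397461, 40.68116760253906), 47.00086975097656)
slide_box 0.71 [281. 164.] 4182 ((421.49664306640625, -209.39947509765625), (102.04437255859375, 55.226409912109375), 76.09163665771484)
now [ 417.7 -208.7  239.9] A 76.47 F [-0.5 -1.  -0. ] w 85.3 t 2.1
0 t [-0.   0.1 55. ] a [-0.      0.0002  0.0008]
1 t [-0.   0.1 55. ] a [-0.      0.0002  0.0008]
2 t [-0.   0.1 55. ] a [-0.      0.0002  0.0008]
3 t [-0.   0.1 55. ] a [-0.      0.0002  0.0008]
```

View pics/w2.png

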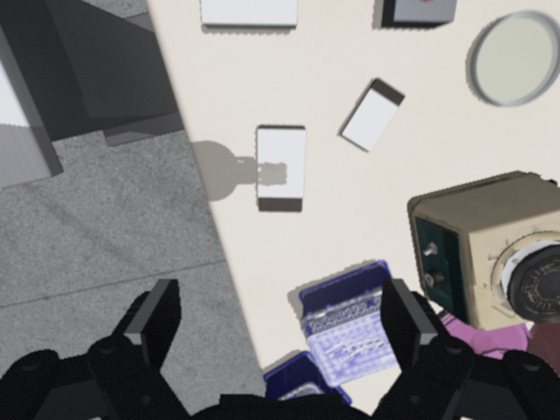

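The larger slide box shows at pixels (258–304, 127–210). It fits at (421.3,-209.4) and 76.1°, measuring 102x55 against the given 100x54, so it is the right one. I descend on it.

{"method": "play_rows", "body": {
  "targets": [
    {"tx": 0, "ty": 3.6, "tz": 55, "ax": 0, "ay": 0, "az": 0.006, "gripper": 0},
    {"tx": 0, "ty": 0, "tz": 55, "ax": 0, "ay": 0, "az": 0, "gripper": 0},
    {"tx": 0, "ty": 0, "tz": 55, "ax": 0, "ay": 0, "az": 0, "gripper": 0},
    {"tx": 0, "ty": 0, "tz": 40, "ax": 0, "ay": 0, "az": 0, "gripper": 0},
    {"tx": 0, "ty": 0, "tz": 20, "ax": 0, "ay": 0, "az": 0, "gripper": 0},
    {"tx": 0, "ty": 0, "tz": 8, "ax": 0, "ay": 0, "az": 0, "gripper": 0},
    {"tx": 0, "ty": 0, "tz": 3, "ax": 0, "ay": 0, "az": 0, "gripper": 0},
    {"tx": 0, "ty": 0, "tz": 0, "ax": 0, "ay": 0, "az": 0, "gripper": 80}
  ]
}}

```text
time_s: 3.1
eef_pos: [421.7, -210.4, 4.5]
eef_rot: [2.474, 1.934, 0.001]
contact_force: [0.2, -0.3, 0.1]
width: 69.8
grasp_force: 0.0
```

{"method": "play_rows", "body": {
  "targets": [
    {"tx": 0, "ty": 0, "tz": 0, "ax": 0, "ay": 0, "az": 0, "gripper": 255},
    {"tx": 0, "ty": 0, "tz": 0, "ax": 0, "ay": 0, "az": 0, "gripper": 255},
    {"tx": 0, "ty": 0, "tz": 0, "ax": 0, "ay": 0, "az": 0, "gripper": 255},
    {"tx": 0, "ty": 0, "tz": 0, "ax": 0, "ay": 0, "az": 0, "gripper": 255}
  ]
}}

```text
time_s: 3.6
eef_pos: [421.2, -209.6, 3.9]
eef_rot: [2.474, 1.936, 0.0]
contact_force: [-0.2, 1.4, 0.3]
width: 0.2
grasp_force: 0.0
```

The fingers shut on nothing, so I look.

```bash
python3 - <<'E'
from h import *
a=get_image("wrist");b=get_image("side");t=get_image("top")
cv2.imwrite("pics/m.png",np.hstack([cv2.resize(a,(400,300)),cv2.resize(b[230:350,180:340],(400,300))]))
E
```

```text
(no output)
```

View pics/m.png

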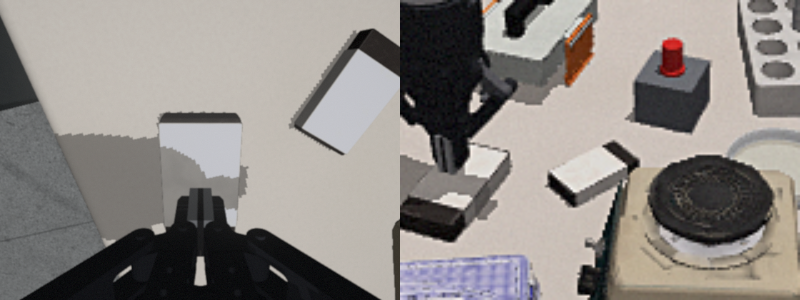

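The box is untouched. The closed fingers stand over its middle, with the tip at side-camera pixel about (200,297) and wrist pixel about (280,264). I compare that with where the TCP should project.

```bash
python3 - <<'E'
from h import *
p=np.array(sense()["eef_pos"]);print(p, sense()["joint_positions"])
for d in(0,10,20,30):
    q=p+[0,0,d]; print(d,"side",proj("side",q).round(1),"wrist",proj("wrist",q).round(1))
for z in(4,21,30): print(z,ray("side",(200,297),z).round(1),ray("wrist",(280,264),z).round(1))
s=cv2.imread("pics/m.png")
b=get_image("side")[270:320,170:235];w=get_image("wrist")[150:300,200:360]
cv2.imwrite("pics/m2.png",np.hstack([cv2.resize(b,(400,308),interpolation=2),cv2.resize(w,(328,308))]))
for r in outline_of("side","slide_box"): print(r["p"],r["xy"],cv2.boundingRect(r["region"].astype(np.uint8)))
E
```

```text
[ 421.11158275 -209.56766495    3.77645557] [ 0.71336026  0.39604588 -0.35462204  1.96402585  0.18560703  0.81256564
  0.0129002 ]
0 side [[202.6 306.8]] wrist [[280.1 249.4]]
10 side [[202.2 303.1]] wrist [[280.1 258. ]]
20 side [[201.7 299.3]] wrist [[280.1 267.4]]
30 side [[201.2 295.6]] wrist [[280.1 278. ]]
4 [ 406.3 -178.9    4. ] [ 419. -218.    4.]
21 [ 414.1 -199.2   21. ] [ 421.2 -209.2   21. ]
30 [ 418.3 -209.9   30. ] [ 422.3 -204.5   30. ]
0.92 [202.2, 307.7] (179, 288, 44, 39)
0.58 [257.6, 298.8] (239, 287, 36, 26)
```

View pics/m2.png

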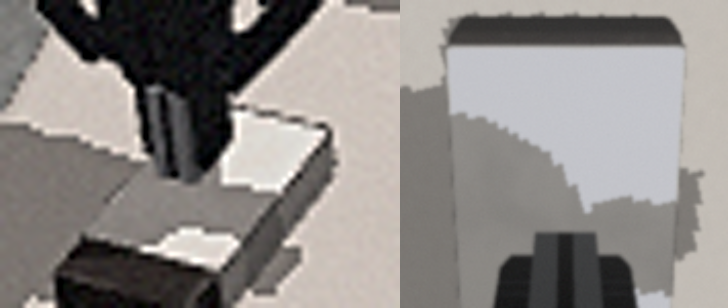

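The tip shows at about (199,300) in the side view and (280,264) in the wrist view. That is roughly 19 mm behind the nominal TCP, just over the box top, so the fingers really end about 19 mm short of it. I open and go lower in small steps, watching the force.

{"method": "play_rows", "body": {
  "targets": [
    {"tx": 0, "ty": 0, "tz": -6, "ax": 0, "ay": 0, "az": 0, "gripper": 0},
    {"tx": 0, "ty": 0, "tz": 0, "ax": 0, "ay": 0, "az": 0, "gripper": 0},
    {"tx": 0, "ty": 0, "tz": 0, "ax": 0, "ay": 0, "az": 0, "gripper": 0},
    {"tx": 0, "ty": 0, "tz": 0, "ax": 0, "ay": 0, "az": 0, "gripper": 0},
    {"tx": 0, "ty": 0, "tz": 6, "ax": 0, "ay": 0, "az": 0, "gripper": 0},
    {"tx": 0, "ty": 0, "tz": 5, "ax": 0, "ay": 0, "az": 0, "gripper": 0},
    {"tx": 0, "ty": 0, "tz": 5, "ax": 0, "ay": 0, "az": 0, "gripper": 0},
    {"tx": 0, "ty": 0, "tz": 0, "ax": 0, "ay": 0, "az": 0, "gripper": 0}
  ]
}}

```text
time_s: 4.9
eef_pos: [420.6, -209.3, -6.9]
eef_rot: [-2.473, -1.935, 0.001]
contact_force: [-0.0, 0.1, 0.2]
width: 85.3
grasp_force: 0.0
```

{"method": "play_rows", "body": {
  "targets": [
    {"tx": 0, "ty": 0, "tz": 5, "ax": 0, "ay": 0, "az": 0, "gripper": 0},
    {"tx": 0, "ty": 0, "tz": 4, "ax": 0, "ay": 0, "az": 0, "gripper": 0},
    {"tx": 0, "ty": 0, "tz": 0, "ax": 0, "ay": 0, "az": 0, "gripper": 0}
  ]
}}

```text
time_s: 5.28
eef_pos: [420.7, -209.4, -15.6]
eef_rot: [-2.474, -1.935, 0.001]
contact_force: [-0.3, -0.1, 0.6]
width: 85.1
grasp_force: 0.0
```

```bash
python3 - <<'E'
from h import *
plan([421.3,-209.4,-17],76.1)
b=get_image("side")[260:330,160:250]
cv2.imwrite("pics/m3.png",cv2.resize(b,(720,560),interpolation=2))
E
```

```text
now [ 420.7 -209.4  -15.6] A 76.08 F [-0.3 -0.1  0.6] w 85.1 t 5.275
0 t [0.2 0.5 1.4] a [-0.0009 -0.0002 -0.0003]
```

View pics/m3.png

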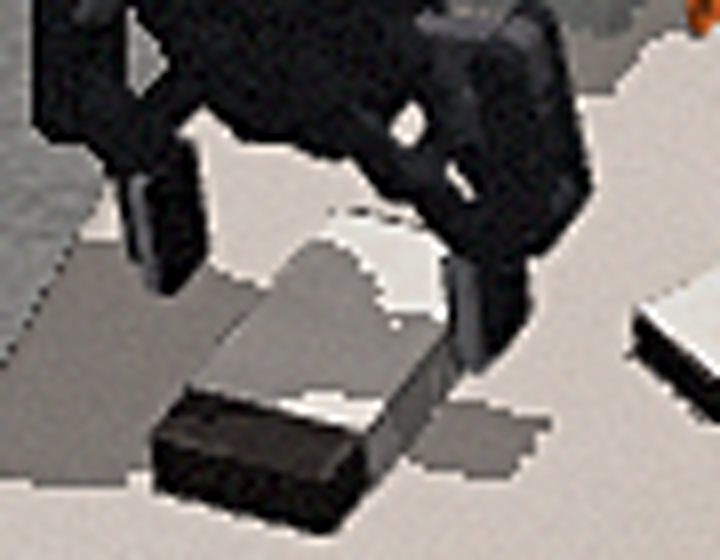

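The open fingertips, at crop (170,290) and (485,365), straddle the box and are still about 15 mm above the bench. I go 6 mm lower and grip.

{"method": "play_rows", "body": {
  "targets": [
    {"tx": 0, "ty": 0, "tz": 4, "ax": 0, "ay": 0, "az": 0, "gripper": 0},
    {"tx": 0, "ty": 0, "tz": 3, "ax": 0, "ay": 0, "az": 0, "gripper": 40},
    {"tx": 0, "ty": 0, "tz": 0, "ax": 0, "ay": 0, "az": 0, "gripper": 255},
    {"tx": 0, "ty": 0, "tz": 0, "ax": 0, "ay": 0, "az": 0, "gripper": 255},
    {"tx": 0, "ty": 0, "tz": 0, "ax": 0, "ay": 0, "az": 0, "gripper": 255}
  ]
}}

```text
time_s: 5.95
eef_pos: [421.4, -209.7, -21.9]
eef_rot: [2.474, 1.936, 0.0]
contact_force: [-0.5, 0.2, 1.2]
width: 50.1
grasp_force: 62.6
```

{"method": "play_rows", "body": {
  "targets": [
    {"tx": 0, "ty": 0, "tz": -10, "ax": 0, "ay": 0, "az": 0, "gripper": 255},
    {"tx": 0, "ty": 0, "tz": -40, "ax": 0, "ay": 0, "az": 0, "gripper": 255},
    {"tx": 0, "ty": 0, "tz": -50, "ax": 0, "ay": 0, "az": 0, "gripper": 255},
    {"tx": 0, "ty": 0, "tz": -42, "ax": 0, "ay": 0, "az": 0, "gripper": 255}
  ]
}}

```text
time_s: 6.45
eef_pos: [421.3, -209.6, 121.9]
eef_rot: [2.473, 1.935, 0.001]
contact_force: [-0.1, -0.4, -1.1]
width: 50.1
grasp_force: 62.9
```

```bash
python3 - <<'E'
from h import *
plan([560,124,135],99.7,8)
E
```

```text
now [ 421.3 -209.6  121.9] A 76.09 F [-0.1 -0.4 -1.1] w 50.1 t 6.45
0 t [44.6  6.8 -1.6] a [ 0.0001  0.0001 -0.0515]
1 t [44.2  9.1 -1.6] a [ 0.0001  0.0001 -0.0515]
2 t [43.7 11.4 -1.6] a [ 0.0001  0.0001 -0.0515]
3 t [43.1 13.6 -1.6] a [ 0.0001  0.0001 -0.0515]
4 t [42.3 15.8 -1.6] a [ 0.0001  0.0001 -0.0515]
5 t [41.4 18.  -1.6] a [ 0.0001  0.0001 -0.0515]
6 t [40.5 20.1 -1.6] a [ 0.0001  0.0001 -0.0515]
7 t [39.4 22.1 -1.6] a [ 0.0001  0.0001 -0.0515]
```

{"method": "play_rows", "body": {
  "targets": [
    {"tx": 44.6, "ty": 6.8, "tz": -1.6, "ax": 0, "ay": 0, "az": -0.0515, "gripper": 255},
    {"tx": 44.2, "ty": 9.1, "tz": -1.6, "ax": 0, "ay": 0, "az": -0.0515, "gripper": 255},
    {"tx": 43.7, "ty": 11.4, "tz": -1.6, "ax": 0, "ay": 0, "az": -0.0515, "gripper": 255},
    {"tx": 43.1, "ty": 13.6, "tz": -1.6, "ax": 0, "ay": 0, "az": -0.0515, "gripper": 255},
    {"tx": 42.3, "ty": 15.8, "tz": -1.6, "ax": 0, "ay": 0, "az": -0.0515, "gripper": 255},
    {"tx": 41.4, "ty": 18, "tz": -1.6, "ax": 0, "ay": 0, "az": -0.0515, "gripper": 255},
    {"tx": 40.5, "ty": 20.1, "tz": -1.6, "ax": 0, "ay": 0, "az": -0.0515, "gripper": 255},
    {"tx": 39.4, "ty": 22.1, "tz": -1.6, "ax": 0, "ay": 0, "az": -0.0515, "gripper": 255}
  ]
}}

```text
time_s: 7.45
eef_pos: [560.2, 124.8, 132.8]
eef_rot: [2.024, 2.402, -0.001]
contact_force: [0.1, 0.3, -0.9]
width: 50.2
grasp_force: 62.8
```

{"method": "play_rows", "body": {
  "targets": [
    {"tx": 0, "ty": 0, "tz": 0, "ax": 0, "ay": 0, "az": 0, "gripper": 255}
  ]
}}

```text
time_s: 7.58
eef_pos: [559.7, 129.9, 133.1]
eef_rot: [-2.015, -2.407, -0.006]
contact_force: [-1.2, 0.0, -2.1]
width: 50.2
grasp_force: 62.9
```

```bash
python3 - <<'E'
from h import *
look("carrier",26,"pics/w3.png")
plan([541,232,135],99.7)
E
```

```text
carrier 0.79 [287.  74.] 20752 ((547.4526977539062, 215.51913452148438), (100.91342163085938, 108.83484649658203), 10.190340995788574)
now [559.5 123.8 132.4] A 99.74 F [-0.1 -0.8 -1.8] w 50.0 t 7.675
0 t [54.9  0.  -1.3] a [-0.0005  0.0004  0.0003]
1 t [54.9 -0.  -1.3] a [-0.0005  0.0004  0.0003]
```

View pics/w3.png

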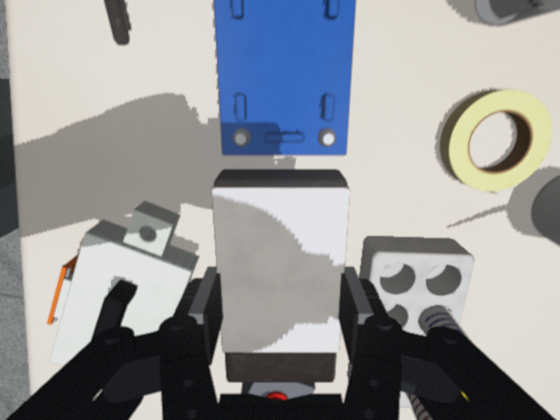

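The box is held square in the fingers. Its top face spans columns 214–349, from row 188 down to about 380 including the dark end. The carrier is only partly in view (posts at (240,138) and (328,138)), so I back up to see all of it and fit its silhouette.

{"method": "play_rows", "body": {
  "targets": [
    {"tx": -25, "ty": 0, "tz": -50, "ax": 0, "ay": 0, "az": 0, "gripper": 255},
    {"tx": -25, "ty": 0, "tz": -50, "ax": 0, "ay": 0, "az": 0, "gripper": 255},
    {"tx": 0, "ty": 0, "tz": 0, "ax": 0, "ay": 0, "az": 0, "gripper": 255},
    {"tx": 0, "ty": 0, "tz": 0, "ax": 0, "ay": 0, "az": 0, "gripper": 255}
  ]
}}

```text
time_s: 8.18
eef_pos: [567.5, 73.3, 231.9]
eef_rot: [-2.028, -2.398, 0.003]
contact_force: [-0.2, -0.2, -2.0]
width: 50.5
grasp_force: 63.1
```

```bash
cat > fit.py <<'E'
from h import *
from scipy.optimize import minimize
def prism(x0,x1,y0,y1,z0,z1): return np.array([[x,y,z] for x in(x0,x1) for y in(y0,y1) for z in(z0,z1)],float)
def place(P,q): c,s=np.cos(q[2]),np.sin(q[2]);return np.c_[P[:,0]*c-P[:,1]*s+q[0],P[:,0]*s+P[:,1]*c+q[1],P[:,2]]
def sil(parts,q,cam,cal,S=4):
    m=np.zeros((420*S,560*S),np.uint8)
    for P in parts:
        h=cv2.convexHull(proj(cam,place(P,q),cal).astype(np.float32));cv2.fillConvexPoly(m,np.round(h*S*16).astype(int),1,shift=4)
    return cv2.resize(m.astype(np.float32),(560,420),interpolation=cv2.INTER_AREA)
def fit(parts,q0,cam,cal,mask,roi=None):
    mask=mask.astype(np.float32);f=lambda u:(np.abs(sil(parts,[u[0],u[1],u[2]/100],cam,cal)-mask)*(1 if roi is None else roi)).sum()
    u0=np.array([q0[0],q0[1],q0[2]*100]);sx=np.vstack([u0,u0+[4,0,0],u0+[0,4,0],u0+[0,0,4]])
    r=minimize(f,u0,method="Nelder-Mead",options=dict(initial_simplex=sx,xatol=.05,fatol=1));print(cam,"fit",r.x.round(2),"deg",np.degrees(r.x[2]/100).round(2),"res",round(r.fun),"of",round(mask.sum()));return r.x
E
python3 - <<'E'
from fit import *
print(sense()["eef_pos"])
calw=get_calibration("wrist");w=get_image("wrist");calt=get_calibration("top");cv2.imwrite("pics/w4.png",w)
t=cv2.imread("pics/top.png")
parts=[prism(-50,50,-70,70,18,26),prism(-14,14,70,96,18,26)]
for cam,cal,im in(("wrist",calw,w),("top",calt,t)):
    h=cv2.cvtColor(im,cv2.COLOR_BGR2HSV);m=((h[...,0]>102)&(h[...,0]<122)&(h[...,1]>150)).astype(np.uint8)
    n,l,st,_=cv2.connectedComponentsWithStats(m);b=[i for i in range(1,n) if st[i,4]>1500];print(st[b].tolist())
    i=max(b,key=lambda i:st[i,4]) if cam=="wrist" else l[212,186]
    c=cv2.findContours((l==i).astype(np.uint8),0,2)[0];m=cv2.drawContours(np.zeros_like(m),c,-1,1,-1)
    roi=np.ones(m.shape)
    fit(parts,(541.6,232.2,.17),cam,cal,m,roi)
E
```

```text
[567.49866937  73.31128166 231.89582598]
[[233, 0, 104, 79, 7385]]
wrist fit [543.76 232.68  18.07] deg 10.36 res 276 of 7818
[[144, 188, 81, 52, 2751]]
top fit [542.25 233.19  18.  ] deg 10.31 res 246 of 2897
```

```bash
python3 - <<'E'
from h import *
plan([543,233,60],100.3,5)
E
```

```text
now [566.9  74.  231.1] A 99.65 F [ 0.1  0.1 -2.2] w 50.1 t 8.225
0 t [32.2  0.7 34.2] a [-0.0007  0.     -0.0023]
1 t [32.2  0.8 34.2] a [-0.0007  0.     -0.0023]
2 t [32.2  0.8 34.2] a [-0.0007  0.     -0.0023]
3 t [32.2  0.9 34.2] a [-0.0007  0.     -0.0023]
4 t [32.1  0.9 34.2] a [-0.0007  0.     -0.0023]
```

{"method": "play_rows", "body": {
  "targets": [
    {"tx": 32.2, "ty": 0.7, "tz": 34.2, "ax": 0, "ay": 0, "az": -0.0023, "gripper": 255},
    {"tx": 32.2, "ty": 0.8, "tz": 34.2, "ax": 0, "ay": 0, "az": -0.0023, "gripper": 255},
    {"tx": 32.2, "ty": 0.8, "tz": 34.2, "ax": 0, "ay": 0, "az": -0.0023, "gripper": 255},
    {"tx": 32.2, "ty": 0.9, "tz": 34.2, "ax": 0, "ay": 0, "az": -0.0023, "gripper": 255},
    {"tx": 32.1, "ty": 0.9, "tz": 34.2, "ax": 0, "ay": 0, "az": -0.0023, "gripper": 255},
    {"tx": 0, "ty": 0, "tz": 0, "ax": 0, "ay": 0, "az": 0, "gripper": 255},
    {"tx": 0, "ty": 0, "tz": 0, "ax": 0, "ay": 0, "az": 0, "gripper": 255}
  ]
}}

```text
time_s: 9.1
eef_pos: [544.0, 233.1, 60.7]
eef_rot: [-2.011, -2.413, 0.004]
contact_force: [-0.3, 0.1, -1.6]
width: 50.2
grasp_force: 63.1
```

```bash
python3 - <<'E'
from fit import *
cal=get_calibration("wrist");w=get_image("wrist");s=sense();print(s["eef_pos"])
q=(543,233,np.radians(10.3));w2=w.copy()
pts=np.array([[x,y,39] for x in(-33,33) for y in(57,-57)]+[[0,82,26]]+[[50,70,26],[-50,70,26],[50,-70,26],[-50,-70,26]],float)
for p in proj("wrist",place(pts,q),cal): cv2.circle(w2,tuple(int(v) for v in p.round()),3,(0,255,0),1)
# held box top at tool z -43: corners
Rt=R.from_rotvec(s["eef_rot"]).as_matrix();B=np.array([[x,y,-43] for x in(-50,50) for y in(-27,27)])@Rt.T+s["eef_pos"]
for p in proj("wrist",B,cal): cv2.circle(w2,tuple(int(v) for v in p.round()),3,(0,0,255),1)
cv2.imwrite("pics/w5.png",w2)
E
```

```text
[545.04526024 232.64482197  61.55434012]
```

View pics/w5.png

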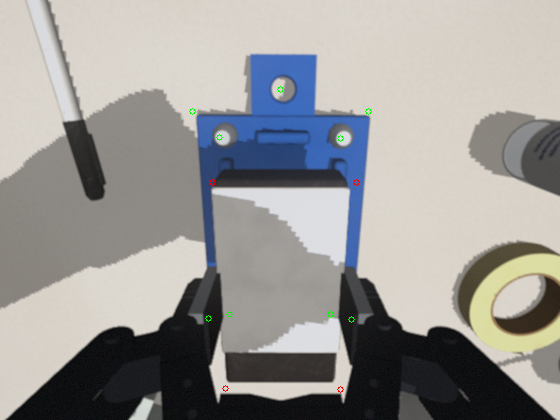

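Overlay check. The posts show at (224,135) and (343,137), the hole at (284,89), and the box top spans columns 213–349 and rows 187–381. In the tool frame the carrier centre lies about 1.5 mm to +y and 2 mm to +x of the held box, and they are parallel. I correct that and descend with force checks.

{"method": "play_rows", "body": {
  "targets": [
    {"tx": 2, "ty": 1.5, "tz": 20, "ax": 0, "ay": 0, "az": 0, "gripper": 255},
    {"tx": 0, "ty": 0, "tz": 15, "ax": 0, "ay": 0, "az": 0, "gripper": 255},
    {"tx": 0, "ty": 0, "tz": 5, "ax": 0, "ay": 0, "az": 0, "gripper": 255},
    {"tx": 0, "ty": 0, "tz": 3, "ax": 0, "ay": 0, "az": 0, "gripper": 255},
    {"tx": 0, "ty": 0, "tz": 0, "ax": 0, "ay": 0, "az": 0, "gripper": 255}
  ]
}}

```text
time_s: 9.78
eef_pos: [545.8, 236.2, 18.6]
eef_rot: [2.012, 2.413, 0.0]
contact_force: [0.3, -0.4, -0.9]
width: 49.9
grasp_force: 63.1
```

{"method": "play_rows", "body": {
  "targets": [
    {"tx": 0, "ty": 0, "tz": 3, "ax": 0, "ay": 0, "az": 0, "gripper": 255},
    {"tx": 0, "ty": 0, "tz": 2, "ax": 0, "ay": 0, "az": 0, "gripper": 255},
    {"tx": 0, "ty": 0, "tz": 0, "ax": 0, "ay": 0, "az": 0, "gripper": 255}
  ]
}}

```text
time_s: 10.15
eef_pos: [545.7, 236.0, 13.5]
eef_rot: [-2.012, -2.413, 0.0]
contact_force: [0.2, -0.4, -0.7]
width: 50.4
grasp_force: 63.1
```

{"method": "play_rows", "body": {
  "targets": [
    {"tx": 0, "ty": 0, "tz": 3, "ax": 0, "ay": 0, "az": 0, "gripper": 255},
    {"tx": 0, "ty": 0, "tz": 2, "ax": 0, "ay": 0, "az": 0, "gripper": 255},
    {"tx": 0, "ty": 0, "tz": 0, "ax": 0, "ay": 0, "az": 0, "gripper": 255}
  ]
}}

```text
time_s: 10.52
eef_pos: [545.6, 235.9, 8.3]
eef_rot: [-2.012, -2.413, 0.001]
contact_force: [0.2, -0.7, -0.6]
width: 50.3
grasp_force: 63.1
```

{"method": "play_rows", "body": {
  "targets": [
    {"tx": 0, "ty": 0, "tz": 2, "ax": 0, "ay": 0, "az": 0, "gripper": 255},
    {"tx": 0, "ty": 0, "tz": 0, "ax": 0, "ay": 0, "az": 0, "gripper": 255}
  ]
}}

```text
time_s: 10.78
eef_pos: [545.6, 236.0, 6.4]
eef_rot: [-2.012, -2.413, 0.001]
contact_force: [0.3, -0.4, -1.5]
width: 50.4
grasp_force: 63.1
```

{"method": "play_rows", "body": {
  "targets": [
    {"tx": 0, "ty": 0, "tz": 2, "ax": 0, "ay": 0, "az": 0, "gripper": 255},
    {"tx": 0, "ty": 0, "tz": 0, "ax": 0, "ay": 0, "az": 0, "gripper": 255}
  ]
}}

```text
time_s: 11.02
eef_pos: [545.6, 236.0, 4.4]
eef_rot: [-2.012, -2.413, 0.001]
contact_force: [-0.4, -0.6, -1.1]
width: 49.7
grasp_force: 63.1
```

{"method": "play_rows", "body": {
  "targets": [
    {"tx": 0, "ty": 0, "tz": 1, "ax": 0, "ay": 0, "az": 0, "gripper": 255},
    {"tx": 0, "ty": 0, "tz": 0, "ax": 0, "ay": 0, "az": 0, "gripper": 255}
  ]
}}

```text
time_s: 11.28
eef_pos: [545.8, 236.1, 4.2]
eef_rot: [2.012, 2.412, 0.0]
contact_force: [-0.7, -1.0, 3.2]
width: 49.9
grasp_force: 63.6
```

The underside touches the deck at TCP z 4.2, as expected from the 22 mm offset, so the box is in the nest. I release it and retreat.

{"method": "play_rows", "body": {
  "targets": [
    {"tx": 0, "ty": 0, "tz": 0, "ax": 0, "ay": 0, "az": 0, "gripper": 60},
    {"tx": 0, "ty": 0, "tz": 0, "ax": 0, "ay": 0, "az": 0, "gripper": 40},
    {"tx": 0, "ty": 0, "tz": 0, "ax": 0, "ay": 0, "az": 0, "gripper": 40},
    {"tx": 0, "ty": 0, "tz": -10, "ax": 0, "ay": 0, "az": 0, "gripper": 40},
    {"tx": 0, "ty": 0, "tz": -50, "ax": 0, "ay": 0, "az": 0, "gripper": 0},
    {"tx": -10, "ty": 0, "tz": -60, "ax": 0, "ay": 0, "az": 0, "gripper": 0},
    {"tx": -30, "ty": 0, "tz": -50, "ax": 0, "ay": 0, "az": 0, "gripper": 0},
    {"tx": -40, "ty": 0, "tz": -40, "ax": 0, "ay": 0, "az": 0, "gripper": 0}
  ]
}}

```text
time_s: 12.28
eef_pos: [560.4, 158.7, 217.2]
eef_rot: [2.007, 2.415, 0.006]
contact_force: [0.1, -0.9, 0.0]
width: 85.0
grasp_force: 0.0
```

```bash
python3 - <<'E'
from fit import *
cal=get_calibration("wrist");w=get_image("wrist");cv2.imwrite("pics/w6.png",w);np.savez("w6",T=cal["pose"],K=cal["camera_matrix"])
h=cv2.cvtColor(w,cv2.COLOR_BGR2HSV);m=((h[...,0]>102)&(h[...,0]<122)&(h[...,1]>150)).astype(np.uint8)
n,l,st,_=cv2.connectedComponentsWithStats(m);i=1+np.argmax(st[1:,4]);print(st[i])
c=cv2.findContours((l==i).astype(np.uint8),0,2)[0];m=cv2.drawContours(np.zeros_like(m),c,-1,1,-1)
parts=[prism(-50,50,-70,70,18,26),prism(-19,19,70,101,18,26)]
fit(parts,(544,233,.18),"wrist",cal,m)
for r in outline_of("wrist","slide_box"):
    g=r["region"].astype(np.uint8);P=np.array([ray("wrist",q[0],47,cal)[:2] for q in max(cv2.findContours(g,0,2)[0],key=len)],np.float32);print(r["p"],cv2.minAreaRect(P))
plan([445,-34,230],77.5)
E
```

```text
[ 307   25   24  141 2106]
wrist fit [548.88 236.67  11.  ] deg 6.3 res 13906 of 2108
0.92 ((545.3767700195312, 235.57638549804688), (53.90917205810547, 99.18993377685547), 10.320662498474121)
0.76 ((533.5104370117188, -129.63272094726562), (74.10208129882812, 39.95957946777344), 43.14449691772461)
now [565.5 152.1 219.9] A 99.8 F [ 1.5  0.6 -0.3] w 85.2 t 12.375
0 t [-40.7 -37.6  -2.8] a [0.0032 0.0004 0.0973]
1 t [-44.2 -33.4  -2.7] a [0.0032 0.0004 0.0973]
2 t [-47.2 -29.   -2.7] a [0.0032 0.0004 0.0973]
3 t [-49.8 -24.3  -2.6] a [0.0032 0.0004 0.0973]
```

{"method": "play_rows", "body": {
  "targets": [
    {"tx": -40.7, "ty": -37.6, "tz": -2.8, "ax": 0.003, "ay": 0, "az": 0.097, "gripper": 0},
    {"tx": -44.2, "ty": -33.4, "tz": -2.7, "ax": 0.003, "ay": 0, "az": 0.097, "gripper": 0},
    {"tx": -47.2, "ty": -29, "tz": -2.7, "ax": 0.003, "ay": 0, "az": 0.097, "gripper": 0},
    {"tx": -49.8, "ty": -24.3, "tz": -2.6, "ax": 0.003, "ay": 0, "az": 0.097, "gripper": 0},
    {"tx": 0, "ty": 0, "tz": 0, "ax": 0, "ay": 0, "az": 0, "gripper": 0},
    {"tx": 0, "ty": 0, "tz": 0, "ax": 0, "ay": 0, "az": 0, "gripper": 0}
  ]
}}

```text
time_s: 13.12
eef_pos: [441.9, -28.7, 225.2]
eef_rot: [-2.432, -1.976, 0.012]
contact_force: [-0.5, -0.2, -0.6]
width: 85.5
grasp_force: 0.0
```

```bash
python3 - <<'E'
from fit import *
parts=[prism(-50,50,-70,70,18,26),prism(-19,19,70,101,18,26)]
z=np.load("w6.npz");c6=dict(pose=z["T"],camera_matrix=z["K"]);w=cv2.imread("pics/w6.png")
def blue(w):
    h=cv2.cvtColor(w,cv2.COLOR_BGR2HSV);m=((h[...,0]>102)&(h[...,0]<122)&(h[...,1]>150)).astype(np.uint8)
    k=cv2.morphologyEx(cv2.copyMakeBorder(m,60,60,60,60,0),3,np.ones((3,3)));return k[60:-60,60:-60]
m=blue(w);n,l,st,_=cv2.connectedComponentsWithStats(m);print(st[1:][st[1:,4]>200].tolist())
cal=get_calibration("wrist");w=get_image("wrist");cv2.imwrite("pics/w7.png",w);np.savez("w7",T=cal["pose"],K=cal["camera_matrix"])
print(sense()["eef_pos"])
cv=[prism(-44,44,-68,68,22,53),prism(-14,14,68,96,22,46),prism(-8,8,-42,42,53,83),prism(-55,55,-30,30,0,40)]
for nm in("cover","cover_handle"):
    for r in outline_of("wrist",nm)[:2]:
        g=r["region"].astype(np.uint8);print(nm,r["p"],r["xy"],cv2.boundingRect(g))
        if g.sum()>3000: fit(cv,(437.2,4.7,-.218),"wrist",cal,g)
g=cv2.cvtColor(w,6);d=((g<45)&(w.max(2)<55)).astype(np.uint8);n,l,st,ce=cv2.connectedComponentsWithStats(d)
for i in range(1,n):
    if 500<st[i,4]<12000:
        print(st[i],ce[i].round()); P=np.array([ray("wrist",q[0],83,cal)[:2] for q in max(cv2.findContours((l==i).astype(np.uint8),0,2)[0],key=len)],np.float32);print(cv2.minAreaRect(P))
E
```

```text
[[249, 0, 60, 35, 1294], [226, 24, 25, 117, 1944], [307, 25, 24, 141, 2117]]
[442.0746499  -28.07115687 225.13995571]
cover 0.67 [274.1, 130.7] (217, 31, 115, 178)
wrist fit [440.88   4.12 -23.54] deg -13.49 res 701 of 15237
cover_handle 0.8 [274.8, 129.1] (217, 31, 116, 178)
wrist fit [441.17   4.05 -23.68] deg -13.57 res 737 of 15175
[  32   93  117  157 8188] [ 84. 167.]
((280.9414978027344, 15.039909362792969), (142.94879150390625, 99.60657501220703), 89.70228576660156)
```

The silhouette fit puts the cover at (441,4.1), yaw -13.5°. That matches the top view once its constant +3 mm x bias is removed.

```bash
python3 - <<'E'
from h import *
plan([441,4.1,43],76.5,4)
E
```

```text
now [442.2 -27.9 225. ] A 78.34 F [-0.  -0.6 -0.7] w 85.2 t 13.275
0 t [ 7.8 -1.4 45.5] a [-0.0029  0.0004  0.008 ]
1 t [ 7.8 -1.6 45.5] a [-0.0029  0.0004  0.008 ]
2 t [ 7.8 -1.8 45.5] a [-0.0029  0.0004  0.008 ]
3 t [ 7.7 -2.  45.5] a [-0.0029  0.0004  0.008 ]
```

{"method": "play_rows", "body": {
  "targets": [
    {"tx": 15.6, "ty": -3, "tz": 45, "ax": -0.006, "ay": 0, "az": 0.016, "gripper": 0},
    {"tx": 15.5, "ty": -3.8, "tz": 50, "ax": -0.006, "ay": 0, "az": 0.016, "gripper": 0},
    {"tx": 0, "ty": 0, "tz": 45, "ax": 0, "ay": 0, "az": 0, "gripper": 0},
    {"tx": 0, "ty": 0, "tz": 25, "ax": 0, "ay": 0, "az": 0, "gripper": 0},
    {"tx": 0, "ty": 0, "tz": 12, "ax": 0, "ay": 0, "az": 0, "gripper": 0},
    {"tx": 0, "ty": 0, "tz": 5, "ax": 0, "ay": 0, "az": 0, "gripper": 60},
    {"tx": 0, "ty": 0, "tz": 0, "ax": 0, "ay": 0, "az": 0, "gripper": 120}
  ]
}}

```text
time_s: 14.15
eef_pos: [441.6, 2.0, 43.5]
eef_rot: [2.468, 1.939, -0.001]
contact_force: [0.4, 0.9, -0.0]
width: 51.6
grasp_force: 0.0
```

```bash
python3 - <<'E'
from h import *
plan([441,4.1,43],76.5,1)
E
```

```text
now [441.6   2.   43.5] A 76.31 F [ 0.4  0.9 -0. ] w 51.6 t 14.15
0 t [ 1.9 -1.1  0.5] a [ 0.0016  0.0021 -0.0033]
```

{"method": "play_rows", "body": {
  "targets": [
    {"tx": 1.5, "ty": -1, "tz": 0.5, "ax": 0.0, "ay": 0, "az": 0, "gripper": 160},
    {"tx": 0, "ty": 0, "tz": 0, "ax": 0, "ay": 0, "az": 0, "gripper": 255},
    {"tx": 0, "ty": 0, "tz": 0, "ax": 0, "ay": 0, "az": 0, "gripper": 255},
    {"tx": 0, "ty": 0, "tz": 0, "ax": 0, "ay": 0, "az": 0, "gripper": 255}
  ]
}}

```text
time_s: 14.65
eef_pos: [441.0, 3.4, 43.3]
eef_rot: [2.468, 1.938, -0.001]
contact_force: [-0.8, -0.2, 5.6]
width: 13.9
grasp_force: 59.9
```

{"method": "play_rows", "body": {
  "targets": [
    {"tx": 0, "ty": 0, "tz": -15, "ax": 0.0, "ay": 0, "az": 0, "gripper": 255},
    {"tx": 0, "ty": 0, "tz": -40, "ax": 0, "ay": 0, "az": 0, "gripper": 255},
    {"tx": 0, "ty": 0, "tz": -45, "ax": 0, "ay": 0, "az": 0, "gripper": 255},
    {"tx": 0, "ty": 0, "tz": -20, "ax": 0, "ay": 0, "az": 0, "gripper": 255},
    {"tx": 0, "ty": 0, "tz": 0, "ax": 0, "ay": 0, "az": 0, "gripper": 255}
  ]
}}

```text
time_s: 15.28
eef_pos: [441.2, 3.7, 164.0]
eef_rot: [2.468, 1.937, 0.001]
contact_force: [0.0, 0.1, -2.6]
width: 13.9
grasp_force: 59.1
```

Cover lifted (2.6 N). I view the carrier from beside it, with the cover in hand and both in the picture.

```bash
python3 - <<'E'
from h import *
plan([396,207,190],100.3,5)
E
```

```text
now [441.2   3.7 164. ] A 76.27 F [ 0.   0.1 -2.6] w 13.9 t 15.275
0 t [ 37.3 -18.4  -5.4] a [ 0.0007  0.0006 -0.0839]
1 t [ 38.8 -15.2  -5.3] a [ 0.0007  0.0006 -0.0839]
2 t [ 39.9 -11.9  -5.3] a [ 0.0007  0.0006 -0.0839]
3 t [40.8 -8.5 -5.3] a [ 0.0007  0.0006 -0.0839]
4 t [41.3 -5.1 -5.2] a [ 0.0007  0.0006 -0.0839]
```

{"method": "play_rows", "body": {
  "targets": [
    {"tx": 37.3, "ty": -18.4, "tz": -5.4, "ax": 0.0007, "ay": 0.0006, "az": -0.084, "gripper": 255},
    {"tx": 38.8, "ty": -15.2, "tz": -5.3, "ax": 0.0007, "ay": 0.0006, "az": -0.084, "gripper": 255},
    {"tx": 39.9, "ty": -11.9, "tz": -5.3, "ax": 0.0007, "ay": 0.0006, "az": -0.084, "gripper": 255},
    {"tx": 40.8, "ty": -8.5, "tz": -5.3, "ax": 0.0007, "ay": 0.0006, "az": -0.084, "gripper": 255},
    {"tx": 41.3, "ty": -5.1, "tz": -5.2, "ax": 0.0007, "ay": 0.0006, "az": -0.084, "gripper": 255},
    {"tx": 0, "ty": 0, "tz": 0, "ax": 0, "ay": 0, "az": 0, "gripper": 255},
    {"tx": 0, "ty": 0, "tz": 0, "ax": 0, "ay": 0, "az": 0, "gripper": 255},
    {"tx": 0, "ty": 0, "tz": 0, "ax": 0, "ay": 0, "az": 0, "gripper": 255}
  ]
}}

```text
time_s: 16.27
eef_pos: [395.0, 205.2, 187.8]
eef_rot: [-2.013, -2.407, 0.007]
contact_force: [0.4, 0.1, -2.4]
width: 13.9
grasp_force: 59.0
```

```bash
cat > car.py <<'E'
from fit import *
CAR=[prism(-50,50,-70,70,18,26),prism(-19,19,70,101,18,26)]
def bluemask(w):
    h=cv2.cvtColor(w,cv2.COLOR_BGR2HSV);m=((h[...,0]>102)&(h[...,0]<122)&(h[...,1]>150)).astype(np.uint8)
    n,l,st,_=cv2.connectedComponentsWithStats(m);i=1+np.argmax(st[1:,4]);print("blue",st[i])
    return cv2.drawContours(np.zeros_like(m),cv2.findContours((l==i).astype(np.uint8),0,2)[0],-1,1,-1)
E
python3 - <<'E'
from car import *
for k in range(2):
    cal=get_calibration("wrist");w=get_image("wrist");s=sense();plan([396,207,190],100.3,1)
    fit(CAR,(546,234.5,.18),"wrist",cal,bluemask(w))
cv2.imwrite("pics/w8.png",w);np.savez("w8",T=cal["pose"],K=cal["camera_matrix"])
z0=s["eef_pos"][2]-21.3; cv=[prism(-44,44,-68,68,z0,z0+31),prism(-14,14,68,96,z0,z0+24)]
for r in outline_of("wrist","cover")[:1]:
    g=r["region"].astype(np.uint8);print(r["p"],cv2.boundingRect(g),g.sum())
    roi=np.ones(g.shape);roi[230:]=0
    fit(cv,(396,207,.18),"wrist",cal,g,roi)
E
```

```text
now [395.1 205.4 188. ] A 100.19 F [ 0.1  0.3 -2.6] w 14.2 t 16.325
0 t [ 1.5  1.1 -2. ] a [-0.005  -0.0003 -0.0019]
blue [ 386   66  116  176 6453]
wrist fit [544.21 231.42  19.03] deg 10.9 res 1508 of 15200
now [395.2 205.6 188.3] A 100.2 F [ 0.6  0.4 -2. ] w 14.3 t 16.375
0 t [ 1.2  1.  -1.7] a [-0.0045 -0.0006 -0.0017]
blue [ 385   66  117  176 6425]
wrist fit [544.64 230.79  19.44] deg 11.14 res 1526 of 15131
0.67 (170, 50, 221, 312) 41938
wrist fit [394.69 205.88  17.86] deg 10.23 res 3100 of 41938
```

```bash
python3 - <<'E'
from car import *
z=np.load("w8.npz");cal=dict(pose=z["T"],camera_matrix=z["K"]);w=cv2.imread("pics/w8.png")
m=bluemask(w);roi=np.ones(m.shape);roi[:,:402]=0
q=fit(CAR,(546,234.5,.18),"wrist",cal,m,roi)
for H in((16,97),(18,97),(19,99)):
    P=[CAR[0],prism(-H[0],H[0],70,H[1],18,26)];q=fit(P,(546,234.5,.18),"wrist",cal,m,roi)
# posts: bright, unsaturated blobs near predictions
h=cv2.cvtColor(w,cv2.COLOR_BGR2HSV);pm=((h[...,1]<90)).astype(np.uint8)
n,l,st,ce=cv2.connectedComponentsWithStats(pm)
pts=np.array([[x,y,34] for x in(-33,33) for y in(57,-57)]+[[0,82,26]],float)
print(proj("wrist",place(pts,[q[0],q[1],q[2]/100]),cal).round(1).tolist())
for i in range(1,n):
    if 20<st[i,4]<800 and st[i,0]>370 and st[i,1]<260: print(st[i],ce[i].round(1))
v=w[60:250,370:510];cv2.imwrite("pics/w8c.png",cv2.resize(v,None,fx=3,fy=3,interpolation=2))
E
```

```text
blue [ 385   66  117  176 6425]
wrist fit [543.01 230.54  17.51] deg 10.03 res 451 of 15131
wrist fit [542.82 233.21  16.3 ] deg 9.34 res 448 of 15131
wrist fit [542.68 233.28  17.04] deg 9.76 res 466 of 15131
wrist fit [542.79 232.52  17.56] deg 10.06 res 449 of 15131
[[412.2, 116.7], [397.9, 233.7], [485.8, 117.0], [463.8, 234.0], [449.4, 87.4]]
[443  79  13  16 154] [449.4  86.7]
[404 109  17  15 209] [412.5 115.9]
[391 225  15  15 167] [398.4 231.8]
```

The posts at (412.5,115.9) and (398.4,231.8) and the hole at (449.4,86.7) agree with the model. Allowing for the about 2% scale error seen earlier, the carrier is at about (546,234.2), yaw 10.2°. I move the cover over it, then sight through the boss hole.

```bash
python3 - <<'E'
from h import *
plan([546,233.8,90],100.2,4)
E
```

```text
now [395.3 205.9 188.4] A 100.22 F [ 0.3 -0.7 -2.9] w 14.1 t 16.425
0 t [ 0.2 38.4 24.5] a [-0.001  -0.0002  0.0001]
1 t [ 0.2 38.4 24.5] a [-0.001  -0.0002  0.0001]
2 t [ 0.2 38.4 24.5] a [-0.001  -0.0002  0.0001]
3 t [ 0.2 38.3 24.6] a [-0.001  -0.0002  0.0001]
```

{"method": "play_rows", "body": {
  "targets": [
    {"tx": 0.3, "ty": 50, "tz": 0, "ax": -0.002, "ay": 0, "az": 0, "gripper": 255},
    {"tx": 0.3, "ty": 50, "tz": 5, "ax": -0.002, "ay": 0, "az": 0, "gripper": 255},
    {"tx": 0.2, "ty": 40, "tz": 20, "ax": 0, "ay": 0, "az": 0, "gripper": 255},
    {"tx": 0, "ty": 13.5, "tz": 33, "ax": 0, "ay": 0, "az": 0, "gripper": 255},
    {"tx": 0, "ty": 0, "tz": 28, "ax": 0, "ay": 0, "az": 0, "gripper": 255},
    {"tx": 0, "ty": 0, "tz": 12, "ax": 0, "ay": 0, "az": 0, "gripper": 255},
    {"tx": 0, "ty": 0, "tz": 0, "ax": 0, "ay": 0, "az": 0, "gripper": 255},
    {"tx": 0, "ty": 0, "tz": 0, "ax": 0, "ay": 0, "az": 0, "gripper": 255}
  ]
}}

```text
time_s: 17.42
eef_pos: [546.9, 236.0, 92.1]
eef_rot: [2.012, 2.412, 0.006]
contact_force: [0.5, -0.2, -3.3]
width: 14.3
grasp_force: 59.2
```

```bash
python3 - <<'E'
from h import *
plan([546,233.8,90],100.2,1)
cal=get_calibration("wrist");w=get_image("wrist");cv2.imwrite("pics/w9.png",w)
s=sense();Rt=R.from_rotvec(s["eef_rot"]).as_matrix()
for p in([82.4,0,-2.7],[82,0,90-26]): print(proj("wrist",Rt@np.array(p)+s["eef_pos"],cal).round(1))
v=cv2.resize(w[0:240,160:400],None,fx=2.4,fy=2.4,interpolation=2)
cv2.imwrite("pics/w9c.png",v)
E
```

```text
now [546.9 236.   92.1] A 100.33 F [ 0.5 -0.2 -3.3] w 14.3 t 17.425
0 t [-2.  -1.3  2.1] a [ 0.0033 -0.0019  0.0023]
[[281.4  88.5]]
[[281.1  88.5]]
```

View pics/w9c.png

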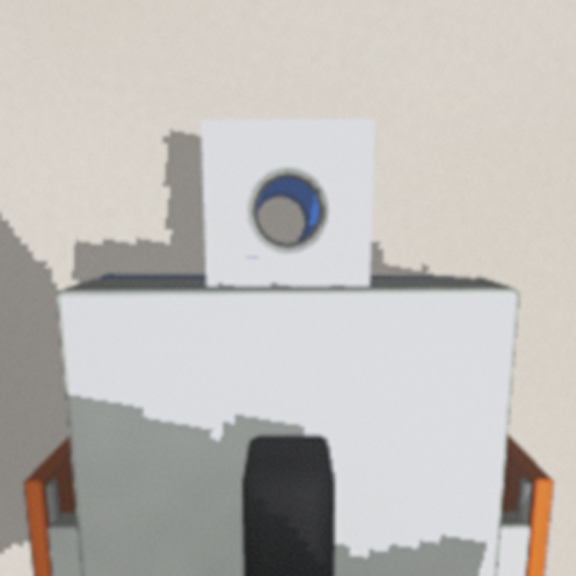

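Through the boss hole (crop centre (289,209)) the lug hole shows at (283,222). That is about 3 mm toward -x and 1.5 mm toward -y of the tool, which agrees with the pose reading. I correct, lower a bit and recheck numerically.

{"method": "play_rows", "body": {
  "targets": [
    {"tx": -3, "ty": -1.5, "tz": 0, "ax": 0.003, "ay": -0.002, "az": 0.002, "gripper": 255},
    {"tx": 0, "ty": 0, "tz": 8, "ax": 0, "ay": 0, "az": 0, "gripper": 255},
    {"tx": 0, "ty": 0, "tz": 8, "ax": 0, "ay": 0, "az": 0, "gripper": 255},
    {"tx": 0, "ty": 0, "tz": 0, "ax": 0, "ay": 0, "az": 0, "gripper": 255},
    {"tx": 0, "ty": 0, "tz": 0, "ax": 0, "ay": 0, "az": 0, "gripper": 255}
  ]
}}

```text
time_s: 18.1
eef_pos: [544.9, 232.3, 74.4]
eef_rot: [-2.014, -2.41, 0.004]
contact_force: [-0.0, 0.0, -2.8]
width: 13.7
grasp_force: 59.2
```

```bash
cat > hole.py <<'E'
from h import *
w=get_image("wrist");cv2.imwrite("pics/hole.png",w);plan([546,233.8,76],100.2,1)
v=w[60:115,250:312].astype(int);h=cv2.cvtColor(w,cv2.COLOR_BGR2HSV)[60:115,250:312];white=(v.min(2)>195)
def big(m):
    n,l,st,ce=cv2.connectedComponentsWithStats(m.astype(np.uint8));i=1+np.argmax(st[1:,4]);return st[i].tolist(),(ce[i]+[250,60]).round(1).tolist()
print("hole",big(v.max(2)<205)); bl=(h[...,0]>100)&(h[...,0]<125)&(h[...,1]>120); print("blue",big(bl))
g=v.max(2);
for r in range(14,42,2): print("".join("B" if bl[r,c] else ("#" if g[r,c]<100 else ("+" if g[r,c]<190 else ".")) for c in range(8,56)))
E
python3 hole.py
```

```text
now [545.1 232.4  74.6] A 100.24 F [-0.5 -0.9 -2.6] w 14.1 t 18.15
0 t [ 1.2  1.1 -1.4] a [-0.0022  0.0006  0.0007]
hole ([13, 10, 34, 36, 963], [279.7, 87.2])
blue ([17, 19, 4, 15, 22], [268.5, 86.5])
...........++++++###########+++++...............
.........++++####++++++++++++##++++.............
........+++++++++++++++++++++++##+++............
.......+++++B+++++++++++++++++++###++...........
.......++++B+++++++++++++++++++++##+++..........
......++++B+++++++++++++++++++++++##++..........
......++++B++++++++++++++++++++++++#+++.........
......+++BB++++++++++++++++++++++++#+++.........
......++++BB++++++++++++++++++++++##+++.........
......++++BB++++++++++++++++++++++#+++..........
.......+++++++++++++++++++++++++##+++...........
........+++++++++++++++++++++++##+++............
..........+++++++++++++++++++###+++.............
...........+++++++++++++++##++++++..............
```

Now the holes are nearly concentric, leaving only a thin blue sliver on the left. I shift +0.6 mm in y and descend, watching the force.

{"method": "play_rows", "body": {
  "targets": [
    {"tx": 0, "ty": 0.6, "tz": 3, "ax": 0, "ay": 0, "az": 0, "gripper": 255},
    {"tx": 0, "ty": 0, "tz": 4, "ax": 0, "ay": 0, "az": 0, "gripper": 255},
    {"tx": 0, "ty": 0, "tz": 3, "ax": 0, "ay": 0, "az": 0, "gripper": 255},
    {"tx": 0, "ty": 0, "tz": 0, "ax": 0, "ay": 0, "az": 0, "gripper": 255}
  ]
}}

```text
time_s: 18.65
eef_pos: [545.5, 232.3, 64.4]
eef_rot: [-2.014, -2.41, 0.004]
contact_force: [-0.9, 0.2, -2.4]
width: 14.1
grasp_force: 59.2
```

{"method": "play_rows", "body": {
  "targets": [
    {"tx": 0, "ty": 0, "tz": 3, "ax": 0, "ay": 0, "az": 0, "gripper": 255},
    {"tx": 0, "ty": 0, "tz": 0, "ax": 0, "ay": 0, "az": 0, "gripper": 255}
  ]
}}

```text
time_s: 18.9
eef_pos: [546.0, 232.6, 62.3]
eef_rot: [-2.014, -2.41, 0.002]
contact_force: [-0.2, -0.6, 2.3]
width: 14.0
grasp_force: 59.8
```

{"method": "play_rows", "body": {
  "targets": [
    {"tx": 0, "ty": 0, "tz": 3, "ax": 0, "ay": 0, "az": 0, "gripper": 255},
    {"tx": 0, "ty": 0, "tz": 0, "ax": 0, "ay": 0, "az": 0, "gripper": 255}
  ]
}}

```text
time_s: 19.15
eef_pos: [545.3, 232.5, 58.4]
eef_rot: [-2.013, -2.41, 0.004]
contact_force: [-0.3, 0.8, 0.2]
width: 13.9
grasp_force: 59.6
```

{"method": "play_rows", "body": {
  "targets": [
    {"tx": 0, "ty": 0, "tz": 3, "ax": 0, "ay": 0, "az": 0, "gripper": 255},
    {"tx": 0, "ty": 0, "tz": 0, "ax": 0, "ay": 0, "az": 0, "gripper": 255}
  ]
}}

```text
time_s: 19.4
eef_pos: [545.2, 232.3, 54.8]
eef_rot: [-2.013, -2.41, 0.005]
contact_force: [0.3, -0.0, -1.2]
width: 14.5
grasp_force: 59.4
```

{"method": "play_rows", "body": {
  "targets": [
    {"tx": 0, "ty": 0, "tz": 3, "ax": 0, "ay": 0, "az": 0, "gripper": 255},
    {"tx": 0, "ty": 0, "tz": 1, "ax": 0, "ay": 0, "az": 0, "gripper": 255},
    {"tx": 0, "ty": 0, "tz": 0, "ax": 0, "ay": 0, "az": 0, "gripper": 255}
  ]
}}

```text
time_s: 19.77
eef_pos: [545.4, 232.2, 51.2]
eef_rot: [-2.014, -2.41, 0.005]
contact_force: [-0.8, 0.1, -1.3]
width: 14.1
grasp_force: 59.4
```

{"method": "play_rows", "body": {
  "targets": [
    {"tx": 0, "ty": 0, "tz": 2, "ax": 0, "ay": 0, "az": 0, "gripper": 255},
    {"tx": 0, "ty": 0, "tz": 1, "ax": 0, "ay": 0, "az": 0, "gripper": 255},
    {"tx": 0, "ty": 0, "tz": 0, "ax": 0, "ay": 0, "az": 0, "gripper": 255}
  ]
}}

```text
time_s: 20.15
eef_pos: [545.5, 232.0, 48.1]
eef_rot: [-2.014, -2.41, 0.005]
contact_force: [0.3, -0.6, -2.1]
width: 14.2
grasp_force: 59.3
```

{"method": "play_rows", "body": {
  "targets": [
    {"tx": 0, "ty": 0, "tz": 2, "ax": 0, "ay": 0, "az": 0, "gripper": 255},
    {"tx": 0, "ty": 0, "tz": 0, "ax": 0, "ay": 0, "az": 0, "gripper": 255}
  ]
}}

```text
time_s: 20.4
eef_pos: [545.5, 232.0, 47.7]
eef_rot: [-2.015, -2.41, 0.005]
contact_force: [-3.2, -2.1, 6.5]
width: 14.2
grasp_force: 60.2
```

{"method": "play_rows", "body": {
  "targets": [
    {"tx": 0, "ty": 0, "tz": 2, "ax": 0, "ay": 0, "az": 0, "gripper": 255},
    {"tx": 0, "ty": 0, "tz": 0, "ax": 0, "ay": 0, "az": 0, "gripper": 255}
  ]
}}

```text
time_s: 20.65
eef_pos: [545.5, 231.9, 47.6]
eef_rot: [2.014, 2.41, -0.005]
contact_force: [-6.5, -3.9, 13.9]
width: 13.9
grasp_force: 61.4
```

{"method": "play_rows", "body": {
  "targets": [
    {"tx": 0, "ty": 0, "tz": 2, "ax": 0, "ay": 0, "az": 0, "gripper": 255},
    {"tx": 0, "ty": 0, "tz": 1.5, "ax": 0, "ay": 0, "az": 0, "gripper": 255},
    {"tx": 0, "ty": 0, "tz": 0, "ax": 0, "ay": 0, "az": 0, "gripper": 255}
  ]
}}

```text
time_s: 21.02
eef_pos: [545.6, 231.9, 47.5]
eef_rot: [2.013, 2.408, -0.005]
contact_force: [-11.7, -7.9, 29.7]
width: 14.1
grasp_force: 63.3
```

{"method": "play_rows", "body": {
  "targets": [
    {"tx": 0, "ty": 0, "tz": -4, "ax": 0, "ay": 0, "az": 0, "gripper": 255},
    {"tx": 0, "ty": 0, "tz": -4, "ax": 0, "ay": 0, "az": 0, "gripper": 255},
    {"tx": 0, "ty": 0, "tz": -1.5, "ax": 0, "ay": 0, "az": 0, "gripper": 255},
    {"tx": 0, "ty": 0, "tz": 0, "ax": 0, "ay": 0, "az": 0, "gripper": 255}
  ]
}}

```text
time_s: 21.52
eef_pos: [545.2, 231.9, 49.3]
eef_rot: [-2.013, -2.409, 0.005]
contact_force: [0.3, 0.2, -6.4]
width: 14.0
grasp_force: 59.1
```

{"method": "play_rows", "body": {
  "targets": [
    {"tx": 0, "ty": 0, "tz": -1, "ax": 0, "ay": 0, "az": 0, "gripper": 255},
    {"tx": 0, "ty": 0, "tz": 0, "ax": 0, "ay": 0, "az": 0, "gripper": 255}
  ]
}}

```text
time_s: 21.78
eef_pos: [544.6, 231.7, 49.4]
eef_rot: [-2.013, -2.409, 0.007]
contact_force: [1.7, 2.0, -16.5]
width: 13.8
grasp_force: 58.6
```

```bash
python3 - <<'E'
from fit import *
s=sense();print(np.round(s["contact_force"],1),s["eef_pos"])
cal=get_calibration("side");im=get_image("side");cv2.imwrite("pics/s2.png",im)
print(proj("side",place(np.array([[-55,-30,26.],[-55,30,26],[0,0,26]]),(545.8,233.5,.178)),cal).round(0).tolist())
# orange pixels in wrist
w=get_image("wrist");cv2.imwrite("pics/w10.png",w)
for f in("pics/w9.png","pics/w10.png"):
    h=cv2.cvtColor(cv2.imread(f),cv2.COLOR_BGR2HSV);o=((h[...,0]<20)&(h[...,0]>4)&(h[...,1]>150)&(h[...,2]>80))
    for r in(215,225,235,245): c=np.where(o[r])[0];print(f,r,c[c<280].tolist(),c[c>280].tolist())
E
```

```text
[  1.7   2.  -16.5] [544.56182997 231.74364164  49.38426425]
[[266.0, 212.0], [265.0, 203.0], [284.0, 207.0]]
pics/w9.png 215 [172, 173, 174, 175, 176, 177, 178] [381, 382, 383, 384, 385, 386, 387]
pics/w9.png 225 [174, 175, 176, 177, 178] [381, 382, 383, 384, 385, 386]
pics/w9.png 235 [175, 176, 177, 178, 179] [380, 381, 382, 383, 384, 385]
pics/w9.png 245 [176, 177, 178, 179, 180] [379, 380, 381, 382, 383, 384]
pics/w10.png 215 [173, 174, 175, 176, 177, 178, 179] [382, 383, 384, 385, 386, 387, 388]
pics/w10.png 225 [174, 175, 176, 177, 178, 179] [382, 383, 384, 385, 386, 387]
pics/w10.png 235 [175, 176, 177, 178, 179, 180] [381, 382, 383, 384, 385, 386]
pics/w10.png 245 [176, 177, 178, 179, 180, 181] [380, 381, 382, 383, 384, 385]
```

With 14 N net pull the cover holds at 1.8 mm of clip play without tilting, and both arms look relaxed, so both are latched. I settle it back down, release it and go to the pin.

{"method": "play_rows", "body": {
  "targets": [
    {"tx": 0, "ty": 0, "tz": 3, "ax": 0, "ay": 0, "az": 0, "gripper": 255},
    {"tx": 0, "ty": 0, "tz": 2, "ax": 0, "ay": 0, "az": 0, "gripper": 255},
    {"tx": 0, "ty": 0, "tz": 0, "ax": 0, "ay": 0, "az": 0, "gripper": 255}
  ]
}}

```text
time_s: 22.25
eef_pos: [546.0, 232.6, 48.2]
eef_rot: [2.015, 2.41, -0.002]
contact_force: [-1.3, -1.0, -0.5]
width: 13.8
grasp_force: 61.0
```

{"method": "play_rows", "body": {
  "targets": [
    {"tx": 0, "ty": 0, "tz": -1.5, "ax": 0, "ay": 0, "az": 0, "gripper": 160},
    {"tx": 0, "ty": 0, "tz": 0, "ax": 0, "ay": 0, "az": 0, "gripper": 120},
    {"tx": 0, "ty": 0, "tz": 0, "ax": 0, "ay": 0, "az": 0, "gripper": 120},
    {"tx": 0, "ty": 0, "tz": -20, "ax": 0, "ay": 0, "az": 0, "gripper": 120},
    {"tx": 0, "ty": 0, "tz": -50, "ax": 0, "ay": 0, "az": 0, "gripper": 80},
    {"tx": 0, "ty": 0, "tz": -55, "ax": 0, "ay": 0, "az": 0, "gripper": 40},
    {"tx": 0, "ty": 0, "tz": 0, "ax": 0, "ay": 0, "az": 0, "gripper": 40},
    {"tx": 0, "ty": 0, "tz": 0, "ax": 0, "ay": 0, "az": 0, "gripper": 40}
  ]
}}

```text
time_s: 23.25
eef_pos: [545.8, 232.3, 173.0]
eef_rot: [-2.014, -2.41, 0.004]
contact_force: [-0.3, -1.2, -0.9]
width: 71.4
grasp_force: 0.0
```

```bash
python3 - <<'E'
from h import *
w=get_image("wrist");cal=get_calibration("wrist");s=sense();cv2.imwrite("pics/w11.png",w);np.savez("w11",T=cal["pose"],K=cal["camera_matrix"])
Rt=R.from_rotvec(s["eef_rot"]).as_matrix()
for z in(50,):
    p=proj("wrist",np.array([545.8-82*.176,233.2+82*.984,z]),cal)[0];print("boss pred",p)
x,y=int(p[0]),int(p[1]);v=cv2.cvtColor(w,6)[max(0,y-30):y+30,x-30:x+30]
n,l,st,ce=cv2.connectedComponentsWithStats((v<170).astype(np.uint8))
for i in range(1,n):
    if 60<st[i,4]<1500:
        c=ce[i]+[x-30,max(0,y-30)];print(st[i],c,ray("wrist",c,50,cal))
plan([595,-100,170],78.5)
E
```

```text
boss pred [282.69686092  86.21132741]
[  0   7  60  44 666] [269.97147147  86.57507508] [521.52913936 311.82702612  50.        ]
[ 19  21  19  20 297] [280.34680135  86.58585859] [529.59268861 313.2818507   50.        ]
now [545.2 231.8 171.9] A 100.23 F [-0.6 -0.2 -0.7] w 71.9 t 23.3
0 t [-55.9  -1.7   0.4] a [-0.0007  0.0004  0.0632]
1 t [-55.9   1.9   0.4] a [-0.0007  0.0004  0.0632]
2 t [-55.7   5.4   0.4] a [-0.0007  0.0004  0.0632]
3 t [-55.2   8.9   0.4] a [-0.0007  0.0004  0.0632]
4 t [-54.5  12.4   0.3] a [-0.0007  0.0004  0.0632]
5 t [-53.6  15.8   0.3] a [-0.0007  0.0004  0.0632]
```

The cover stays seated, and the boss hole is at about (530.3,313.2). On to the pin.

{"method": "play_rows", "body": {
  "targets": [
    {"tx": -55.9, "ty": -1.7, "tz": 0.4, "ax": 0, "ay": 0, "az": 0.063, "gripper": 40},
    {"tx": -55.9, "ty": 1.9, "tz": 0.4, "ax": 0, "ay": 0, "az": 0.063, "gripper": 40},
    {"tx": -55.7, "ty": 5.4, "tz": 0.4, "ax": 0, "ay": 0, "az": 0.063, "gripper": 40},
    {"tx": -55.2, "ty": 8.9, "tz": 0.4, "ax": 0, "ay": 0, "az": 0.063, "gripper": 40},
    {"tx": -54.5, "ty": 12.4, "tz": 0.3, "ax": 0, "ay": 0, "az": 0.063, "gripper": 40},
    {"tx": -53.6, "ty": 15.8, "tz": 0.3, "ax": 0, "ay": 0, "az": 0.063, "gripper": 40},
    {"tx": 0, "ty": 0, "tz": 0, "ax": 0, "ay": 0, "az": 0, "gripper": 40},
    {"tx": 0, "ty": 0, "tz": 0, "ax": 0, "ay": 0, "az": 0, "gripper": 40}
  ]
}}

```text
time_s: 24.3
eef_pos: [594.7, -98.8, 169.4]
eef_rot: [-2.429, -1.987, 0.006]
contact_force: [-0.2, 0.4, 0.2]
width: 72.1
grasp_force: 0.0
```

```bash
cat > pin.py <<'E'
from h import *
def pin(zt=76):
    cal=get_calibration("wrist");w=get_image("wrist");cv2.imwrite("pics/pin.png",w);s=sense()
    h=cv2.cvtColor(w,cv2.COLOR_BGR2HSV);m=(((h[...,0]<6)|(h[...,0]>173))&(h[...,1]>140)&(h[...,2]>60)).astype(np.uint8)
    n,l,st,ce=cv2.connectedComponentsWithStats(m);Rt=R.from_rotvec(s["eef_rot"]).as_matrix()
    for i in range(1,n):
        if st[i,4]>150: 
            r=ray("wrist",ce[i],zt-15,cal);print(st[i],ce[i].round(1),r.round(1),"tool",(Rt.T@(r-s["eef_pos"])).round(1))
if __name__=="__main__":
    pin();plan([593.5,-65.3,120],78.5)
E
python3 pin.py
```

```text
[256 139  27  32 628] [268.4 155. ] [591.  -66.3  61. ] tool [ 29.8  -9.6 109. ]
now [595.  -97.5 169.9] A 78.7 F [-0.3 -0.6 -0.2] w 72.1 t 24.35
0 t [31.2 -7.6 50. ] a [-0.0046  0.0002  0.0035]
```

{"method": "play_rows", "body": {
  "targets": [
    {"tx": 15, "ty": -4.7, "tz": 40, "ax": -0.002, "ay": 0, "az": 0, "gripper": 40},
    {"tx": 15, "ty": -4.6, "tz": 40, "ax": -0.002, "ay": 0, "az": 0, "gripper": 40},
    {"tx": 0, "ty": 0, "tz": 15, "ax": 0, "ay": 0, "az": 0, "gripper": 60},
    {"tx": 0, "ty": 0, "tz": 0, "ax": 0, "ay": 0, "az": 0, "gripper": 60},
    {"tx": 0, "ty": 0, "tz": 0, "ax": 0, "ay": 0, "az": 0, "gripper": 60}
  ]
}}

```text
time_s: 24.98
eef_pos: [594.1, -68.9, 77.8]
eef_rot: [2.428, 1.985, 0.003]
contact_force: [0.2, -0.9, 0.4]
width: 65.2
grasp_force: 0.0
```

```bash
python3 pin.py
```

```text
[ 256  209   37   51 1518] [273.7 233.9] [590.8 -66.3  61. ] tool [ 2. -4. 17.]
now [594.2 -69.   78. ] A 78.51 F [-0.2 -0.5  0.3] w 65.2 t 25.025
0 t [  3.4  -1.2 -42. ] a [0.0058 0.0016 0.0002]
```

{"method": "play_rows", "body": {
  "targets": [
    {"tx": 1.8, "ty": -3.7, "tz": 5, "ax": 0.004, "ay": 0.001, "az": 0, "gripper": 60},
    {"tx": 0, "ty": 0, "tz": 15, "ax": 0, "ay": 0, "az": 0, "gripper": 60},
    {"tx": 0, "ty": 0, "tz": 15, "ax": 0, "ay": 0, "az": 0, "gripper": 60},
    {"tx": 0, "ty": 0, "tz": 8, "ax": 0, "ay": 0, "az": 0, "gripper": 80},
    {"tx": 0, "ty": 0, "tz": 0, "ax": 0, "ay": 0, "az": 0, "gripper": 120},
    {"tx": 0, "ty": 0, "tz": 0, "ax": 0, "ay": 0, "az": 0, "gripper": 150}
  ]
}}

```text
time_s: 25.78
eef_pos: [589.6, -65.7, 33.3]
eef_rot: [-2.431, -1.989, 0.002]
contact_force: [-0.5, 0.3, 0.1]
width: 35.1
grasp_force: 0.0
```

```bash
python3 pin.py
```

```text
[ 260  243   47   69 2678] [283.3 276.8] [590.9 -66.7  61. ] tool [ -0.8   1.3 -27.4]
now [589.7 -65.7  33.6] A 78.58 F [ 0.5 -1.   0.5] w 35.3 t 25.825
0 t [  0.5   1.8 -43.2] a [-0.0005  0.0002  0.0007]
1 t [  0.5   1.8 -43.2] a [-0.0005  0.0002  0.0007]
```

{"method": "play_rows", "body": {
  "targets": [
    {"tx": 0, "ty": 1, "tz": 0, "ax": 0, "ay": 0, "az": 0, "gripper": 180},
    {"tx": 0, "ty": 0, "tz": 0, "ax": 0, "ay": 0, "az": 0, "gripper": 255},
    {"tx": 0, "ty": 0, "tz": 0, "ax": 0, "ay": 0, "az": 0, "gripper": 255},
    {"tx": 0, "ty": 0, "tz": 0, "ax": 0, "ay": 0, "az": 0, "gripper": 255}
  ]
}}

```text
time_s: 26.32
eef_pos: [591.0, -66.0, 33.9]
eef_rot: [2.431, 1.989, -0.001]
contact_force: [-0.2, -0.5, 3.5]
width: 17.1
grasp_force: 58.7
```

{"method": "play_rows", "body": {
  "targets": [
    {"tx": 0, "ty": 0, "tz": -10, "ax": 0, "ay": 0, "az": 0, "gripper": 255},
    {"tx": 0, "ty": 0, "tz": -25, "ax": 0, "ay": 0, "az": 0, "gripper": 255},
    {"tx": 0, "ty": 0, "tz": -40, "ax": 0, "ay": 0, "az": 0, "gripper": 255},
    {"tx": 0, "ty": 0, "tz": -50, "ax": 0, "ay": 0, "az": 0, "gripper": 255},
    {"tx": 0, "ty": 0, "tz": -20, "ax": 0, "ay": 0, "az": 0, "gripper": 255},
    {"tx": 0, "ty": 0, "tz": 0, "ax": 0, "ay": 0, "az": 0, "gripper": 255}
  ]
}}

```text
time_s: 27.08
eef_pos: [591.5, -65.7, 180.0]
eef_rot: [2.43, 1.988, 0.001]
contact_force: [0.7, 0.5, -1.0]
width: 17.2
grasp_force: 59.1
```

```bash
python3 - <<'E'
from h import *
plan([530.3,313.2,175],100.2,8)
w=get_image("wrist");cv2.imwrite("pics/pinhand.png",w)
h=cv2.cvtColor(w,cv2.COLOR_BGR2HSV);m=(((h[...,0]<6)|(h[...,0]>173))&(h[...,1]>140)&(h[...,2]>60)).astype(np.uint8)
n,l,st,ce=cv2.connectedComponentsWithStats(m);print([ (st[i].tolist(),ce[i].round(1).tolist()) for i in range(1,n) if st[i,4]>100])
g=cv2.cvtColor(w,6)
for r in range(196,262,4): print(r," ".join("%3d"%v for v in g[r,256:306:2]))
E
```

```text
now [591.5 -65.7 180. ] A 78.58 F [ 0.7  0.5 -1. ] w 17.2 t 27.075
0 t [ 44.9 -16.9   0.6] a [ 0.0002  0.0001 -0.0472]
1 t [ 45.7 -14.7   0.6] a [ 0.0002  0.0001 -0.0472]
2 t [ 46.3 -12.6   0.6] a [ 0.0002  0.0001 -0.0472]
3 t [ 46.8 -10.4   0.6] a [ 0.0002  0.0001 -0.0472]
4 t [47.3 -8.2  0.6] a [ 0.0002  0.0001 -0.0472]
5 t [47.6 -5.9  0.6] a [ 0.0002  0.0001 -0.0472]
6 t [47.8 -3.7  0.6] a [ 0.0002  0.0001 -0.0472]
7 t [48.  -1.4  0.6] a [ 0.0002  0.0001 -0.0472]
[([258, 242, 45, 69, 2267], [280.5, 278.1])]
196  84  83  82  83  84  84  82  85  84  83  84  85  83  84  84  84  87  89 123 127 124 126 128 126 127
200  84  84  85  82  82  84  82  84  82  83  83  85  82  85  83  83  86 111 127 125 125 125 126 127 126
204 121 123 125 118 109 100 101 107 120 117  99 101 101  97  86  91 102 109 125 124 124 126 125 124 125
208 122 124 121 122 122 123 123 122 124 123 122 124 124 124 125 122 123 122 122 124 124 124 124 123 126
212 122 124 123 122 123 122 120 121 120 121 121 122 123 122 122 122 124 122 123 123 123 124 123 123 125
216 195 195 195 196 195 196 196 194 193 194 192 192 191 190 189 
[... 483 characters left out ...]
 194 194 170  71  69  71  69  70  70  67  78 183 195 195 192 193 194 192 193
240 195 195 194 196 196 195 194 195 164  64  64  65  65  63  63  67  74 165 193 194 195 193 194 196 193
244 182 193 195 196 195 188 148  72  56  61  64  67  69  75  73  64  54  65  95 147 191 195 192 193 193
248  40  47  96 147  97  61  71  72  72  72  70  67  69  65  65  71  70  72  69  71  67 146 191 192 193
252  54  50  52  68  72  71  67  57  50  49  49  51  49  47  52  52  51  54  59  68  71  66  82 171 194
256  54  55  68  72  62  50  47  48  47  49  50  47  48  47  48  48  49  48  47  48  58  71  71  96 186
260  56  65  71  64  47  48  48  50  45  47  46  48  47  46  48  51  50  47  45  47  48  50  65  74 157
```

The pin is held upright and centred, with the shaft tip at about pixel (282,228). I carry it to the boss hole at (530.6,313.3).

{"method": "play_rows", "body": {
  "targets": [
    {"tx": 44.9, "ty": -16.9, "tz": 0.6, "ax": 0, "ay": 0, "az": -0.0472, "gripper": 255},
    {"tx": 45.7, "ty": -14.7, "tz": 0.6, "ax": 0, "ay": 0, "az": -0.0472, "gripper": 255},
    {"tx": 46.3, "ty": -12.6, "tz": 0.6, "ax": 0, "ay": 0, "az": -0.0472, "gripper": 255},
    {"tx": 46.8, "ty": -10.4, "tz": 0.6, "ax": 0, "ay": 0, "az": -0.0472, "gripper": 255},
    {"tx": 47.3, "ty": -8.2, "tz": 0.6, "ax": 0, "ay": 0, "az": -0.0472, "gripper": 255},
    {"tx": 47.6, "ty": -5.9, "tz": 0.6, "ax": 0, "ay": 0, "az": -0.0472, "gripper": 255},
    {"tx": 47.8, "ty": -3.7, "tz": 0.6, "ax": 0, "ay": 0, "az": -0.0472, "gripper": 255},
    {"tx": 48, "ty": -1.4, "tz": 0.6, "ax": 0, "ay": 0, "az": -0.0472, "gripper": 255}
  ]
}}

```text
time_s: 28.12
eef_pos: [527.7, 313.2, 170.8]
eef_rot: [-2.012, -2.41, 0.009]
contact_force: [0.9, 0.4, -1.4]
width: 17.1
grasp_force: 59.1
```

{"method": "play_rows", "body": {
  "targets": [
    {"tx": 0, "ty": 0, "tz": 20, "ax": 0, "ay": 0, "az": 0, "gripper": 255},
    {"tx": 0, "ty": 0, "tz": 20, "ax": 0, "ay": 0, "az": 0, "gripper": 255},
    {"tx": 0, "ty": 0, "tz": 10, "ax": 0, "ay": 0, "az": 0, "gripper": 255},
    {"tx": 0, "ty": 0, "tz": 0, "ax": 0, "ay": 0, "az": 0, "gripper": 255},
    {"tx": 0, "ty": 0, "tz": 0, "ax": 0, "ay": 0, "az": 0, "gripper": 255}
  ]
}}

```text
time_s: 28.75
eef_pos: [529.3, 313.1, 123.8]
eef_rot: [-2.014, -2.409, 0.001]
contact_force: [-0.7, -0.2, -0.2]
width: 16.9
grasp_force: 59.1
```

```bash
python3 - <<'E'
from h import *
s=[sense()["eef_pos"]]
plan([530.6,313.3,90],100.2,1)
w=get_image("wrist");cv2.imwrite("pics/pb.png",w);plan([530.6,313.3,90],100.2,1)
E
```

```text
now [529.3 313.1 123.8] A 100.19 F [-0.7 -0.2 -0.2] w 16.9 t 28.75
0 t [-0.   1.3 33.8] a [-0.0015 -0.0006 -0.0002]
now [529.5 313.3 124.1] A 100.19 F [0.6 0.1 0.2] w 17.5 t 28.8
0 t [-0.2  1.1 34.1] a [-0.0008 -0.0009 -0.0002]
```

{"method": "play_rows", "body": {
  "targets": [
    {"tx": -0.1, "ty": 1.1, "tz": 20, "ax": -0.001, "ay": -0.001, "az": 0, "gripper": 255},
    {"tx": 0, "ty": 0, "tz": 15, "ax": 0, "ay": 0, "az": 0, "gripper": 255},
    {"tx": 0, "ty": 0, "tz": 5, "ax": 0, "ay": 0, "az": 0, "gripper": 255},
    {"tx": 0, "ty": 0, "tz": 0, "ax": 0, "ay": 0, "az": 0, "gripper": 255}
  ]
}}

```text
time_s: 29.3
eef_pos: [530.0, 313.0, 83.2]
eef_rot: [-2.015, -2.41, 0.003]
contact_force: [-0.2, 0.3, -0.2]
width: 17.2
grasp_force: 59.1
```

{"method": "play_rows", "body": {
  "targets": [
    {"tx": 0, "ty": 0, "tz": 4, "ax": 0, "ay": 0, "az": 0, "gripper": 255},
    {"tx": 0, "ty": 0, "tz": 4, "ax": 0, "ay": 0, "az": 0, "gripper": 255},
    {"tx": 0, "ty": 0, "tz": 0, "ax": 0, "ay": 0, "az": 0, "gripper": 255}
  ]
}}

```text
time_s: 29.68
eef_pos: [529.9, 312.9, 75.0]
eef_rot: [-2.015, -2.41, 0.003]
contact_force: [-0.1, 0.4, -0.6]
width: 17.0
grasp_force: 59.1
```

No contact at tip height 45, below the boss top, so the pin is in the hole. I continue down.

{"method": "play_rows", "body": {
  "targets": [
    {"tx": 0, "ty": 0, "tz": 6, "ax": 0, "ay": 0, "az": 0, "gripper": 255},
    {"tx": 0, "ty": 0, "tz": 6, "ax": 0, "ay": 0, "az": 0, "gripper": 255},
    {"tx": 0, "ty": 0, "tz": 0, "ax": 0, "ay": 0, "az": 0, "gripper": 255}
  ]
}}

```text
time_s: 30.05
eef_pos: [529.7, 312.8, 62.5]
eef_rot: [-2.015, -2.41, 0.004]
contact_force: [0.3, 0.0, -0.4]
width: 17.1
grasp_force: 59.1
```

{"method": "play_rows", "body": {
  "targets": [
    {"tx": 0, "ty": 0, "tz": 5, "ax": 0, "ay": 0, "az": 0, "gripper": 255},
    {"tx": 0, "ty": 0, "tz": 5, "ax": 0, "ay": 0, "az": 0, "gripper": 255},
    {"tx": 0, "ty": 0, "tz": 0, "ax": 0, "ay": 0, "az": 0, "gripper": 255}
  ]
}}

```text
time_s: 30.42
eef_pos: [529.8, 312.8, 52.7]
eef_rot: [-2.015, -2.41, 0.004]
contact_force: [0.0, 0.8, -1.2]
width: 17.2
grasp_force: 59.1
```

{"method": "play_rows", "body": {
  "targets": [
    {"tx": 0, "ty": 0, "tz": 5, "ax": 0, "ay": 0, "az": 0, "gripper": 255},
    {"tx": 0, "ty": 0, "tz": 4, "ax": 0, "ay": 0, "az": 0, "gripper": 255},
    {"tx": 0, "ty": 0, "tz": 0, "ax": 0, "ay": 0, "az": 0, "gripper": 255}
  ]
}}

```text
time_s: 30.8
eef_pos: [529.8, 312.9, 43.8]
eef_rot: [-2.015, -2.41, 0.003]
contact_force: [0.2, 0.2, -0.7]
width: 17.2
grasp_force: 59.1
```

{"method": "play_rows", "body": {
  "targets": [
    {"tx": 0, "ty": 0, "tz": 4, "ax": 0, "ay": 0, "az": 0, "gripper": 255},
    {"tx": 0, "ty": 0, "tz": 1.5, "ax": 0, "ay": 0, "az": 0, "gripper": 255},
    {"tx": 0, "ty": 0, "tz": 0, "ax": 0, "ay": 0, "az": 0, "gripper": 255}
  ]
}}

```text
time_s: 31.18
eef_pos: [530.0, 313.0, 38.7]
eef_rot: [-2.015, -2.41, 0.003]
contact_force: [-0.2, -0.0, -1.0]
width: 17.0
grasp_force: 59.1
```

{"method": "play_rows", "body": {
  "targets": [
    {"tx": 0, "ty": 0, "tz": 2, "ax": 0, "ay": 0, "az": 0, "gripper": 255},
    {"tx": 0, "ty": 0, "tz": 0, "ax": 0, "ay": 0, "az": 0, "gripper": 255}
  ]
}}

```text
time_s: 31.42
eef_pos: [530.3, 313.2, 37.9]
eef_rot: [2.015, 2.41, -0.001]
contact_force: [-0.9, -1.1, 4.4]
width: 17.1
grasp_force: 59.8
```

Contact is at 37.9 against an expected 38. I press a little more, release and retreat.

{"method": "play_rows", "body": {
  "targets": [
    {"tx": 0, "ty": 0, "tz": 2.5, "ax": 0, "ay": 0, "az": 0, "gripper": 255},
    {"tx": 0, "ty": 0, "tz": 0, "ax": 0, "ay": 0, "az": 0, "gripper": 255}
  ]
}}

```text
time_s: 31.68
eef_pos: [530.4, 313.3, 37.7]
eef_rot: [2.014, 2.409, -0.001]
contact_force: [-3.4, -3.9, 15.3]
width: 17.1
grasp_force: 60.8
```

{"method": "play_rows", "body": {
  "targets": [
    {"tx": 0, "ty": 0, "tz": -3.5, "ax": 0, "ay": 0, "az": 0, "gripper": 180},
    {"tx": 0, "ty": 0, "tz": 0, "ax": 0, "ay": 0, "az": 0, "gripper": 130},
    {"tx": 0, "ty": 0, "tz": 0, "ax": 0, "ay": 0, "az": 0, "gripper": 110},
    {"tx": 0, "ty": 0, "tz": -20, "ax": 0, "ay": 0, "az": 0, "gripper": 110},
    {"tx": 0, "ty": 0, "tz": -50, "ax": 0, "ay": 0, "az": 0, "gripper": 80},
    {"tx": -20, "ty": 0, "tz": -55, "ax": 0, "ay": 0, "az": 0, "gripper": 40},
    {"tx": -30, "ty": 0, "tz": -20, "ax": 0, "ay": 0, "az": 0, "gripper": 40},
    {"tx": 0, "ty": 0, "tz": 0, "ax": 0, "ay": 0, "az": 0, "gripper": 40}
  ]
}}

```text
time_s: 32.67
eef_pos: [542.1, 261.8, 186.5]
eef_rot: [2.018, 2.401, 0.005]
contact_force: [0.6, 0.3, -1.0]
width: 72.0
grasp_force: 0.0
```

```bash
python3 - <<'E'
from fit import *
from pin import pin
print(np.round(sense()["contact_force"],1),sense()["eef_pos"])
pin(80)
cal=get_calibration("wrist");z=26;c=(545.8,233.2,.178)
print("head top pred",proj("wrist",place(np.array([[0,82,80.],[0,82,65],[0,82,50]]),c),cal).round(1).tolist())
cal=get_calibration("top");w=get_image("top");h=cv2.cvtColor(w,cv2.COLOR_BGR2HSV)
m=(((h[...,0]<6)|(h[...,0]>173))&(h[...,1]>140)&(h[...,2]>60)).astype(np.uint8);n,l,st,ce=cv2.connectedComponentsWithStats(m)
print([(st[i].tolist(),ce[i].round(1).tolist()) for i in range(1,n) if st[i,4]>15],proj("top",[530.5-3.3,313.3,65],cal))
cal=get_calibration("side");w=get_image("side")
h=cv2.cvtColor(w,cv2.COLOR_BGR2HSV);m=(((h[...,0]<6)|(h[...,0]>173))&(h[...,1]>140)&(h[...,2]>60)).astype(np.uint8);m[:, 330:]=0;n,l,st,ce=cv2.connectedComponentsWithStats(m)
print([(st[i].tolist(),ce[i].round(1).tolist()) for i in range(1,n) if st[i,4]>15 and st[i,1]>150],proj("side",[[530.5,313.3,46],[530.5,313.3,80]],cal).round(1).tolist())
E
```

```text
[ 0.6  0.3 -1. ] [542.11792999 261.82665572 186.49914648]
[264 112  25  28 537] [275.7 125.8] [529.6 313.2  65. ] tool [ 51.   -2.  119.7]
[523 309  37  17 198] [541.4 313.7] [819.5 178.9  65. ] tool [-131.9  260.   120.2]
head top pred [[280.6, 130.1], [280.6, 127.9], [280.5, 125.9]]
[([218, 74, 14, 6, 63], [224.7, 76.2])] [[149.2595059  216.56151377]]
[([278, 180, 7, 10, 30], [280.4, 183.0])] [[281.5, 189.8], [281.4, 179.8]]
```

The side view shows the red head at rows 180–190, exactly where a fully seated pin should be, and the arm is clear of everything. I hand in.

```bash
python3 -c "
from bench import *
print(hand_in())"
```

```text
the job is handed in; nothing more can be done
None
```

The job is handed in at about 33 s: the slide box lies in the nest, the cover is on and held against a 14 N net test pull, and the lock pin is pushed fully home; no verdict was returned.

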